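Knife changeover: park worn holders on the carousel, set the fresh one

TASK

Change over the slitting knives: slide each red-capped worn holder along the knife rail to its cut-away end, lift it off and hang it on a free branch of the carousel, one to a branch, turning the carousel by its knob to bring the branches into the open front of the guard. When the rail is empty, hook the two green-capped fresh holders onto it over the cut-away end, one from the bench and one from the carousel, and slide them along until one stands level with each yellow pointer. Leave the blue-capped spare hanging on its branch and the other tools where they lie.

Things in the scene. Friction and masses are not known exactly. Their poses are not given: they have to be found in the camera images.
- worn_1_seat (a point): Worn score-knife holder, red cap, on the knife rail. Aluminium inverted U, 103 mm high, 60 mm across its two feet, one orange, one dark (local x), 30 mm along its slot (y), 0.18 kg. Point: its centre, 52 mm above the feet, on the flat slot roof that rests on rail or branch. z up. Grip the grey block 10 to 44 mm above this point, 24 mm across x, 16 mm in y; cap top at 51 mm.
- worn_2_seat (a point): Worn holder, red cap, same as worn_1 (two or three of the three are there). All holders: a 44 mm wide bridge reaches 10 mm above the point, under the grip block; legs 21 mm apart inside reach 52 mm down; two jaw pins with a 12 mm gap stand 8 to 16 mm below the slot roof, to hook under the rail's flange. A half turn makes no difference. On a rail or branch, y runs along it.
- worn_3_seat (a point): Worn holder, red cap, same as worn_1; on the rail worn_1 is nearest the loading end and worn_3 farthest, about 44 mm apart.
- fresh_1_seat (a point): Fresh holder, green cap, otherwise the same as worn_1; stands on its feet on the cabinet top on the robot's side of the rail. Point and axes as for worn_1. Fresh holders weigh 0.14 to 0.24 kg.
- fresh_2_seat (a point): Second fresh holder, green cap, otherwise the same; hangs on branch 1 of the carousel at the start. The two fresh ones are alike.
- spare_1_seat (a point): Spare holder, blue cap, otherwise the same; hangs on branch 3 if present (only one of the two spares is there) and stays there.
- spare_2_seat (a point): Spare holder, blue cap, otherwise the same; hangs on branch 4 if present and stays there.
- rail_load (a point): Knife rail: fixed T-section steel rail 180 mm long, flat top 90 mm above the cabinet. Point: on its top, middle of the cut-away loading end, where for 40 mm only the 6 mm wide web is left and a holder can be lowered over it or lifted straight off (raise it 60 mm to clear). Local y points out of this end, to the robot's left, along the rail; x across.
- rail_stop (a point): Other end of the rail, on its top, at the black end stop, 154 mm from rail_load. From 20 mm inward of rail_load to here the rail has a flange 17 mm wide, 5 mm thick, round-nosed, top flush with the web. A holder slid onto it is hooked under it: it slides (play 2 mm each side, 3 mm up) but cannot be lifted off, nor pass another holder.
- mark_1 (a point): Point on the middle of the rail's top level with the first yellow pointer, the one nearer the end stop. The two pointers are clipped on the scale of the rail's foot plate on the robot's side (finger 26 mm from here in -x and 75 mm lower), 38 to 86 mm apart. Axes as rail_load: y along the rail. A fresh holder's centre belongs here.
- mark_2 (a point): The same for the second yellow pointer, the one nearer the loading end; the other fresh holder's centre belongs here.
- carousel (a joint): Angle of the knife carousel, rad, anticlockwise seen from above, 0 at the start wherever it stands. It turns without stops and stays where it is left (friction about 0.06 N m).
- knob (a point): Black bar knob on the carousel's axis, above the guard: 40 x 14 mm, its top 12 mm above this point, the guard's top 20 mm below it. Local x along the bar and towards branch 1, z up. Grip it across its 14 mm width and turn it to turn the carousel.
- front_place (a point): Fixed point in the open front of the carousel, 75 mm from its axis on the robot's side, 100 mm above the cabinet: a branch facing front has its seat here. Everything farther back than 30 mm in front of the axis is under a clear guard plate edged in yellow (158 to 162 mm above the cabinet), so nothing can be lowered onto the other branches.
- branch_1 (a point): Branch 1 of 5: steel bar with a flat top, 8 mm wide, straight out from the axis, 0 degrees anticlockwise from the knob's x. Point: on its top, 100 mm above the cabinet, 75 mm from the axis, middle of the 33 mm long seat for one holder, between a shoulder 6 mm high and the upturned end 7 mm high; the holder is lowered from above, slot along the branch. Axes are the knob's, not the branch's.
- branch_2 (a point): Branch 2 of 5: steel bar with a flat top, 8 mm wide, straight out from the axis, 72 degrees anticlockwise from the knob's x. Point: on its top, 100 mm above the cabinet, 75 mm from the axis, middle of the 33 mm long seat for one holder, between a shoulder 6 mm high and the upturned end 7 mm high; the holder is lowered from above, slot along the branch. Axes are the knob's, not the branch's.
- branch_3 (a point): Branch 3 of 5: steel bar with a flat top, 8 mm wide, straight out from the axis, 144 degrees anticlockwise from the knob's x. Point: on its top, 100 mm above the cabinet, 75 mm from the axis, middle of the 33 mm long seat for one holder, between a shoulder 6 mm high and the upturned end 7 mm high; the holder is lowered from above, slot along the branch. Axes are the knob's, not the branch's.
- branch_4 (a point): Branch 4 of 5: steel bar with a flat top, 8 mm wide, straight out from the axis, 216 degrees anticlockwise from the knob's x. Point: on its top, 100 mm above the cabinet, 75 mm from the axis, middle of the 33 mm long seat for one holder, between a shoulder 6 mm high and the upturned end 7 mm high; the holder is lowered from above, slot along the branch. Axes are the knob's, not the branch's.
- branch_5 (a point): Branch 5 of 5: steel bar with a flat top, 8 mm wide, straight out from the axis, 288 degrees anticlockwise from the knob's x. Point: on its top, 100 mm above the cabinet, 75 mm from the axis, middle of the 33 mm long seat for one holder, between a shoulder 6 mm high and the upturned end 7 mm high; the holder is lowered from above, slot along the branch. Axes are the knob's, not the branch's.
- spanner: Chrome combination spanner, 146 mm, lying by the slitter's black side plate, bystander; origin under its centre.
- cap_screw: Black socket cap screw, 52 mm, bystander; origin under its centre.
- hex_key: Black L-shaped hex key, 83 mm, bystander; origin under its centre.

How it is judged (in metres and radians):
On the way, in this order (a step that is already met when the one before it is completed fails the run):
1. every worn holder that is present hangs at rest on a branch of the carousel ((distance between worn_1_seat and branch_1 below 0.012 m or distance between worn_1_seat and branch_2 below 0.012 m or distance between worn_1_seat and branch_3 below 0.012 m or distance between worn_1_seat and branch_4 below 0.012 m or distance between worn_1_seat and branch_5 below 0.012 m) and angle between each of worn_1_seat, worn_2_seat, worn_3_seat's own z axis and vertical below 0.2 rad and linear speed of each of worn_1, worn_2, worn_3 below 0.03 m/s and (distance between worn_2_seat and branch_1 below 0.012 m or distance between worn_2_seat and branch_2 below 0.012 m or distance between worn_2_seat and branch_3 below 0.012 m or distance between worn_2_seat and branch_4 below 0.012 m or distance between worn_2_seat and branch_5 below 0.012 m) and (distance between worn_3_seat and branch_1 below 0.012 m or distance between worn_3_seat and branch_2 below 0.012 m or distance between worn_3_seat and branch_3 below 0.012 m or distance between worn_3_seat and branch_4 below 0.012 m or distance between worn_3_seat and branch_5 below 0.012 m)), for 0.2 s.
2. both fresh holders are hooked under the rail's flange (x of fresh_1_seat in the frame of rail_load between -0.004 and 0.004 m and z of fresh_1_seat in the frame of rail_load between -0.005 and 0.005 m and angle between the y axis of each of fresh_1_seat, fresh_2_seat and the y axis of rail_load, either way round below 0.12 rad and angle between each of fresh_1_seat, fresh_2_seat's own z axis and vertical below 0.12 rad and y of each of fresh_1_seat, fresh_2_seat in the frame of rail_load below -0.028 m and x of fresh_2_seat in the frame of rail_load between -0.004 and 0.004 m and z of fresh_2_seat in the frame of rail_load between -0.005 and 0.005 m), for 0.1 s.
At the end, for the whole second after the job is handed in: Each worn holder hangs upright and still on a branch, centre within 12 mm of the seat's middle; the spare hangs as before on its own; the fresh holders stand upright on the rail, hooked under its flange, one with its centre within 5 mm of each mark along the rail (all of step 1 and distance between spare_1_seat and branch_3 below 0.012 m and angle between each of spare_1_seat, spare_2_seat's own z axis and vertical below 0.2 rad and distance between spare_2_seat and branch_4 below 0.012 m and ((((x of fresh_1_seat in the frame of rail_load between -0.004 and 0.004 m and z of fresh_1_seat in the frame of rail_load between -0.005 and 0.005 m and angle between the y axis of fresh_1_seat and the y axis of rail_load, either way round below 0.12 rad and angle between fresh_1_seat's own z axis and vertical below 0.12 rad) and y of fresh_1_seat in the frame of mark_1 between -0.005 and 0.005 m) and ((x of fresh_2_seat in the frame of rail_load between -0.004 and 0.004 m and z of fresh_2_seat in the frame of rail_load between -0.005 and 0.005 m and angle between the y axis of fresh_2_seat and the y axis of rail_load, either way round below 0.12 rad and angle between fresh_2_seat's own z axis and vertical below 0.12 rad) and y of fresh_2_seat in the frame of mark_2 between -0.005 and 0.005 m)) or (((x of fresh_1_seat in the frame of rail_load between -0.004 and 0.004 m and z of fresh_1_seat in the frame of rail_load between -0.005 and 0.005 m and angle between the y axis of fresh_1_seat and the y axis of rail_load, either way round below 0.12 rad and angle between fresh_1_seat's own z axis and vertical below 0.12 rad) and y of fresh_1_seat in the frame of mark_2 between -0.005 and 0.005 m) and ((x of fresh_2_seat in the frame of rail_load between -0.004 and 0.004 m and z of fresh_2_seat in the frame of rail_load between -0.005 and 0.005 m and angle between the y axis of fresh_2_seat and the y axis of rail_load, either way round below 0.12 rad and angle between fresh_2_seat's own z axis and vertical below 0.12 rad) and y of fresh_2_seat in the frame of mark_1 between -0.005 and 0.005 m))) and linear speed of each of fresh_1, fresh_2 below 0.03 m/s and velocity of joint carousel between -0.05 and 0.05 rad/s); the robot touches nothing.
It fails at once if a knife holder (but for fresh_1) falls over (angle between any of worn_1_seat, worn_2_seat, worn_3_seat, spare_1_seat, spare_2_seat, fresh_2_seat's own z axis and vertical above 0.8 rad).
It fails at once if a bystander is moved by more than 30 mm (distance of any of spanner, cap_screw, hex_key from where it was at the start of the episode above 0.03 m).
Of worn_1, worn_2, worn_3 only 2 to 3 are there at a start; the rules pass over those that are not, and their reading is None.
Of spare_1, spare_2 only 1 to 1 are there at a start; the rules pass over those that are not, and their reading is None.
At some moment in a run one of fresh_1 may be knocked a few centimetres aside while the robot is not near it.
It also fails if it takes over 210 s, if anything falls off the work surface, if the arm or the gripper's body presses on something with over 40 N, if the wrist force passes 120 N, or if a joint passes its speed limit or range.

ROBOT

A 6-joint arm with a two-finger parallel gripper is mounted at the origin on a cart in front of the work surface, level with it; the furniture and walls round the work are solid. World frame = base frame: x ahead of the robot, y to its left, z up, the work surface at z = 0. Lengths are in mm, angles in rad, forces in N, time in s.
With the tool pointing down it reaches from about 250 to 800 mm from the base axis. Payload 3.9 kg.
Tool frame: the origin (TCP) lies where the fingers leave the gripper's body, on its centre line; the fingertips stand 73 mm ahead of it and the grasp point (between the pads) lies 54 mm ahead of it (hold_point_z is the distance from the TCP to the grasp point, in mm); z points along the fingers, y is the line along which they close (so a half turn about z gives the same grasp; the last joint's range is limited). The gripper opens to 85 mm and grips with 20 to 120 N. Pads are 22 mm wide; open, the fingers measure 114 mm over their backs; the gripper's body (76 mm by 85 mm) begins 54 mm behind the grasp point. The pads swing forward as they close: fully open they stand 13 mm farther back than shut.
Start: joints at [1.123, 0.26, -0.138, 1.173, 0, 1.571], TCP at [227.311, 473.229, 303.904] pointing down, gripper open.
Joint ranges: [-2.78, 2.78], [-0.83, 1.72], [-1.28, 1.37], [-1.9, 2.12], [-1.57, 1.48], [-3.14, 3.14]. Speed limits (rad/s): [2.57, 2.57, 3.14, 3.14, 3.14, 3.14].

INTERFACE

Orientations are given as [roll, pitch, yaw] about the fixed x, y, z axes, in that order (R = Rz(yaw) Ry(pitch) Rx(roll)).
In Python, from station import * gives the robot as it stands.
- The arm moves only by the tool send_rows, never from a script. Its argument "steps" is a list of rows, each an object with "translation": the shift along the tool's x, y, z in units of 50 mm (1.0 is 50 mm), a list of three; "twist": the turn about the tool's z in units of 6 degrees (1.0 is 6 degrees). In form: [{"translation": [dx, dy, dz], "twist": twist}, ...]. A call has exactly 8 rows; each row shifts and turns the commanded pose from where the row before left it, along the tool's axes as they then stand; what a row does not reach is not made up. A row lasts 1/8 s, in which the tool goes at most 62.5 mm and 10.7 degrees, less where a joint would pass 70% of its speed; a pose out of reach is approached as far as the arm can. A call is refused whole if a number of a shift passes 1 or a number of a turn 1, either way. A call with a gripper value outside its range is refused whole. "hand" is the gripper's target within -1 to 1 (fully open at 1, half-way at 0, shut at -1), set as the call begins (left out, the last holds). The fingers move at their own pace and stop on an object; "force" is the grip in N (left out, the last holds). Time passes only in rows, so rows that do not move let the fingers close, or fill a call up. It gives the time, the measured TCP pose, the force, the opening and the grip force at its end, in the units of the state.
- get_obs(): the state, without advancing time (a new reading comes with each control period).
- snapshot(name): name is "scene" or "top" or "wrist"; returns a dict with "color" (384x512x3 uint8, red, green, blue), "depth" (384x512 float32, mm along the optical axis (not along the pixel's ray), 0 where there is no reading), "intrinsics" (3x3 intrinsics, pixels), "R" (3x3) and "t" (3): a world point X has camera coordinates R X + t. Camera axes: x right, y down, z forward; pixel columns grow to the right and rows downward; lengths in mm; the calibration is good to about 2 mm. A picture is of the moment at which its call begins.
- finish_job(): hands the job in; it is judged then, once.
The state is a dict: "time_s": time; "joint_pos": joint angles; "joint_velocities": joint speeds; "joint_torque": joint torques, N m; "position": TCP position; "ee_rot": TCP orientation; "force": force on the tool from outside, world axes, zero at the start; "wrist_torque": the same for the moment, N m; "width": opening from 0.0 (shut) to 1.0 (fully open); "gripper_force": force on a finger pad.
Only numpy, scipy, OpenCV 4.12 (cv2) and the standard library are available. Lean on these libraries where they do the work, as an engineer would, in place of code of your own. Each camera call takes 0.05 s, during which the arm holds its last target. There are 200 camera calls.

## Working session

There is one attempt and no reset: what is moved stays moved. The work goes in short steps, Python scripts to look and compute and a tool call to move; the robot and the scene stay as the last step left them, time stands still between calls to the robot, and variables do not carry over. Pictures are saved under pics/ and viewed, at most 14 in all, crops included, and the job is handed in when it is done.

Besides the shell and the picture viewer there is one more tool, called as name(argument=value, ...) on one line, values as JSON. send_rows: Moves the arm, as the interface text tells. Its arguments: {"type":"object","properties":{"steps":{"type":"array"},"hand":{"type":"number"},"force":{"type":"number"}},"required":["steps"]}

```bash
ls; mkdir -p pics
cat > h.py <<'E'
from station import *
import numpy as np, cv2
def save(n,name,im=None):
    s=snapshot(n) if im is None else im
    cv2.imwrite('pics/'+name,cv2.cvtColor(s['color'],cv2.COLOR_RGB2BGR)); np.savez('pics/'+name[:-4]+'.npz',**s); return s
def pts(s):
    h,w=s['depth'].shape; u,v=np.meshgrid(np.arange(w),np.arange(h)); z=s['depth'].astype(float)
    K=s['intrinsics']; c=np.stack([(u-K[0,2])/K[0,0]*z,(v-K[1,2])/K[1,1]*z,z],-1)
    return (c-s['t'])@s['R']
def ray(s,u,v,zp):
    K=s['intrinsics'];d=s['R'].T@np.array([(u-K[0,2])/K[0,0],(v-K[1,2])/K[1,1],1]);o=-s['R'].T@s['t']
    return o+d*(zp-o[2])/d[2]
E
python3 - <<'E'
from h import *
for n in ['top','scene','wrist']:
    s=save(n,n+'0.png'); print(n,s['intrinsics'].tolist(),(-s['R'].T@s['t']).round(),s['R'].round(2).tolist())
im=[cv2.imread(f'pics/{n}0.png') for n in ['top','scene']]
o=get_obs();print(o)
E
```

```text
pics
top [[427.14077134811475, 0.0, 258.9764288361205], [0.0, 427.14077134811475, 191.1052335170973], [0.0, 0.0, 1.0]] [515.  -9. 958.] [[0.01, -1.0, -0.03], [-1.0, -0.01, -0.08], [0.08, 0.03, -1.0]]
scene [[405.53987627234255, 0.0, 253.09401168284532], [0.0, 405.53987627234255, 186.4279062988989], [0.0, 0.0, 1.0]] [212. 140. 870.] [[-0.32, -0.95, -0.01], [-0.84, 0.29, -0.47], [0.45, -0.14, -0.88]]
wrist [[308.27979063736126, 0.0, 256.5183952279033], [0.0, 308.27979063736126, 191.15516751715006], [0.0, 0.0, 1.0]] [163. 504. 373.] [[0.43, 0.9, -0.0], [0.86, -0.42, 0.28], [0.25, -0.12, -0.96]]
{'time_s': 0.15, 'joint_pos': array([ 1.12298962e+00,  2.60551617e-01, -1.39073778e-01,  1.17271863e+00,
        3.04447599e-05,  1.57078702e+00]), 'joint_velocities': array([ 0.00190245, -0.00231096,  0.00615432,  0.0009628 , -0.00019872,
       -0.00099311]), 'joint_torque': array([ 7.47536815e-04, -4.06005657e+01,  2.54166931e+01,  1.26989256e-02,
        1.19534643e-04,  1.56999203e-06]), 'position': array([227.13104249, 472.85951337, 303.2459521 ]), 'ee_rot': array([-3.14004496e+00, -3.04591224e-05,  2.69379520e+00]), 'force': array([0.69130974, 0.26193364, 0.63653883]), 'wrist_torque': array([-0.00491807,  0.00305797,  0.03693416]), 'gripper_force': 0.0, 'width': 0.9996748271931418}
```

View pics/top0.png

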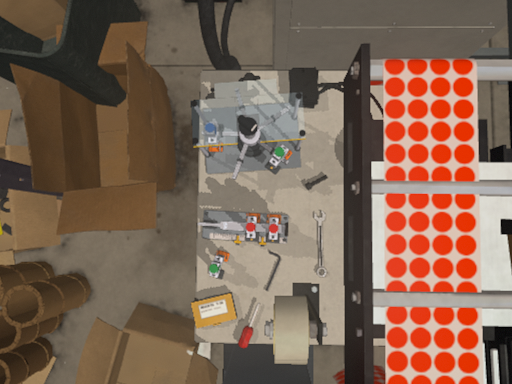

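View pics/scene0.png

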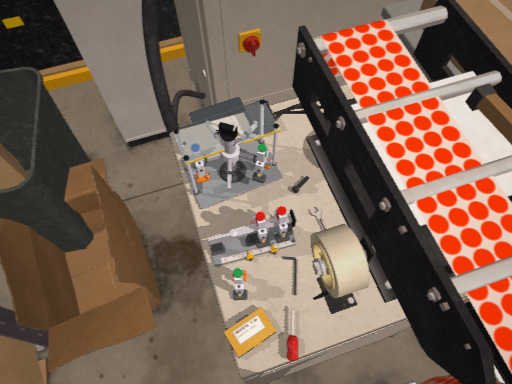

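The top view shows two red caps on the rail (249,229) and (274,229), and the rail's loading end at left (~205,226). Pointers are at (237,240) and (262,240). Fresh_1 is at (217,264), fresh_2 on branch 1 at (280,155), the spare at (210,130) and a free branch near the front (237,178).

```bash
cat >> h.py <<'E'
def blobs(s,col,zmin=-1e9,amin=8):
    hsv=cv2.cvtColor(s['color'],cv2.COLOR_RGB2HSV);H,S,V=[hsv[...,i].astype(int) for i in range(3)]
    m={'red':((H<6)|(H>174))&(S>150)&(V>90),'green':(H>45)&(H<85)&(S>110)&(V>50),'blue':(H>100)&(H<125)&(S>110)&(V>50),
       'yellow':(H>18)&(H<32)&(S>150)&(V>120),'orange':(H>7)&(H<17)&(S>160)&(V>120)}[col]
    n,l,st,c=cv2.connectedComponentsWithStats(m.astype(np.uint8)); P=pts(s); out=[]
    for i in range(1,n):
        if st[i,4]<amin: continue
        q=P[(l==i)&(s['depth']>0)]
        if len(q)==0: continue
        md=np.median(q,0)
        if 200<md[0]<760 and -330<md[1]<330 and md[2]>zmin and md[2]<300: out.append((c[i].round(1).tolist(),int(st[i,4]),md.round().tolist(),q[:,2].max().round()))
    return out
E
python3 - <<'E'
from h import *
for n in ['top','scene']:
    s=dict(np.load(f'pics/{n}0.npz'))
    hz={'red':141,'green':151,'blue':151,'yellow':15,'orange':40}
    for c in hz:
        for b in blobs(s,c): print(n,c,b,ray(s,*b[0],hz[c]).round(), ray(s,*b[0],103).round() if c=='green' else '')
im=cv2.imread('pics/top0.png')[60:300,185:345]
cv2.imwrite('pics/c0.png',cv2.resize(im,None,fx=2.5*1.0,fy=2.5,interpolation=cv2.INTER_CUBIC))
E
```

```text
top red ([437.4, 90.0], 37, [729.0, -262.0, 300.0], np.float64(302.0)) [ 783. -328.  141.] 
top red ([447.1, 81.5], 8, [744.0, -282.0, 300.0], np.float64(301.0)) [ 800. -347.  141.] 
top red ([463.6, 93.5], 23, [725.0, -306.0, 299.0], np.float64(302.0)) [ 776. -378.  141.] 
top red ([394.5, 108.6], 286, [701.0, -199.0, 299.0], np.float64(302.0)) [ 746. -245.  141.] 
top red ([414.6, 110.2], 70, [698.0, -228.0, 299.0], np.float64(302.0)) [ 743. -283.  141.] 
top red ([423.3, 102.0], 9, [712.0, -244.0, 299.0], np.float64(303.0)) [ 759. -300.  141.] 
top red ([434.2, 101.6], 8, [713.0, -260.0, 299.0], np.float64(302.0)) [ 760. -321.  141.] 
top red ([446.8, 102.9], 10, [711.0, -281.0, 299.0], np.float64(301.0)) [ 758. -345.  141.] 
top red ([447.1, 114.6], 9, [692.0, -281.0, 299.0], np.float64(300.0)) [ 735. -345.  141.] 
top red ([456.0, 114.1], 11, [693.0, -294.0, 299.0], np.float64(300.0)) [ 736. -362.  141.] 
top red ([433.6, 115.0], 8, [691.0, -259.0, 299.0], np.float64(299.0)) [ 734. -320.  141.] 
top red ([394.7, 130.9], 294, [666.0, -199.0, 298.0], np.float64(301.0)) [ 702. -245
[... 9531 characters left out ...]
, [482.0, 11.0, 15.0], np.float64(17.0)) [482.  11.  15.] 
scene yellow ([249.5, 255.6], 34, [484.0, 65.0, 14.0], np.float64(19.0)) [485.  65.  15.] 
scene yellow ([253.5, 335.2], 483, [320.0, 106.0, 20.0], np.float64(24.0)) [326. 110.  15.] 
scene yellow ([243.8, 319.7], 23, [359.0, 118.0, 20.0], np.float64(22.0)) [360. 119.  15.] 
scene yellow ([232.7, 327.4], 11, [353.0, 145.0, 19.0], np.float64(22.0)) [353. 145.  15.] 
scene orange ([266.8, 166.8], 13, [664.0, -37.0, 55.0], np.float64(58.0)) [672. -40.  40.] 
scene orange ([201.8, 178.6], 63, [679.0, 116.0, 57.0], np.float64(71.0)) [691. 115.  40.] 
scene orange ([244.2, 275.0], 24, [445.0, 90.0, 18.0], np.float64(62.0)) [441.  91.  40.]
```

View pics/c0.png

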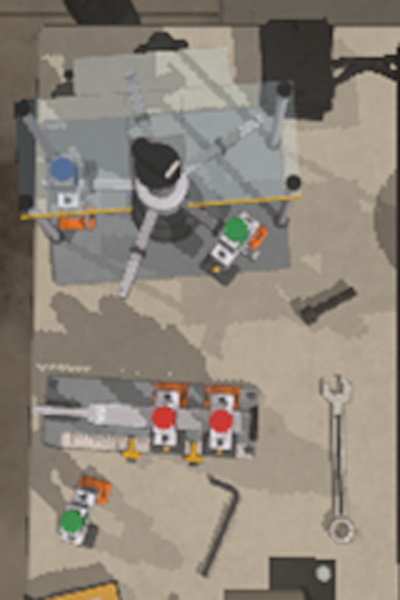

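The crop shows fresh_2 on branch 1 at lower right, branch 5 free and almost in front, and the blue spare on branch 4 at left. Two red holders are on the rail with their orange feet at +x. Moving above the work for a close look.

send_rows(steps=[{"translation":[-0.63,-0.32,0],"twist":0},{"translation":[-0.63,-0.32,0],"twist":0},{"translation":[-0.63,-0.32,0],"twist":0},{"translation":[-0.63,-0.32,0],"twist":0},{"translation":[-0.63,-0.32,0],"twist":0},{"translation":[-0.63,-0.32,0],"twist":0},{"translation":[-0.63,-0.32,0],"twist":0},{"translation":[-0.63,-0.32,0],"twist":0}], hand=1, force=40)

```text
time_s: 1.15
position: [399.5, 247.7, 303.7]
ee_rot: [-3.141, -0.0, 2.694]
force: [-0.8, 0.4, -0.5]
width: 0.998
gripper_force: 0.0
```

send_rows(steps=[{"translation":[-0.63,-0.32,0],"twist":0},{"translation":[-0.63,-0.32,0],"twist":0},{"translation":[-0.63,-0.32,0],"twist":0},{"translation":[-0.63,-0.32,0],"twist":0},{"translation":[-0.63,-0.32,0],"twist":0},{"translation":[-0.63,-0.32,0],"twist":0},{"translation":[-0.63,-0.32,0],"twist":0},{"translation":[-0.63,-0.32,0],"twist":0}])

```text
time_s: 2.15
position: [571.2, 23.2, 303.5]
ee_rot: [-3.141, -0.001, 2.694]
force: [0.8, -0.4, 0.2]
width: 1.0
gripper_force: 0.0
```

send_rows(steps=[{"translation":[0,0,0],"twist":1},{"translation":[0,0,0],"twist":1},{"translation":[0,0,0],"twist":1},{"translation":[0,0,0],"twist":1},{"translation":[0,0,0],"twist":1},{"translation":[0,0,0],"twist":1},{"translation":[0,0,0],"twist":1},{"translation":[0,0,0],"twist":1}])

```text
time_s: 3.15
position: [570.5, 24.3, 303.5]
ee_rot: [-3.141, -0.0, 1.853]
force: [0.3, -0.3, -0.7]
width: 0.995
gripper_force: 0.0
```

send_rows(steps=[{"translation":[0,0,0],"twist":1},{"translation":[0,0,0],"twist":1},{"translation":[0,0,0],"twist":1},{"translation":[0,0,0],"twist":0.2},{"translation":[0,0,0],"twist":0},{"translation":[0,0,0],"twist":0},{"translation":[0,0,0],"twist":0},{"translation":[0,0,0],"twist":0}])

```text
time_s: 4.15
position: [570.8, 24.2, 303.9]
ee_rot: [3.142, 0.0, 1.521]
force: [-0.1, 0.8, -0.5]
width: 1.002
gripper_force: 0.0
```

```bash
cat >> h.py <<'E'
def show(s,cols,zmin=100,zmax=200):
    for c in cols:
        for b in blobs(s,c,zmin):
            if b[2][2]<zmax and b[2][1]>-100: print(c,b, 'ray',ray(s,*b[0],b[2][2]).round(1))
def to(x,y,z=None,yaw=None):
    o=get_obs();p=o['position'];Y=o['ee_rot'][2]
    d=np.array([x-p[0],y-p[1]]);tx=d@[np.cos(Y),np.sin(Y)];ty=d@[np.sin(Y),-np.cos(Y)]
    print('pos',p.round(1),'yaw',np.degrees(Y).round(2),'j6',np.degrees(o['joint_pos'][5]).round(1),'F',o['force'].round(1),'w',round(o['width'],3),'t',round(o['time_s'],1))
    print('units tx %.3f ty %.3f'%(tx/50,ty/50),'tz %.3f'%((p[2]-z)/50) if z is not None else '','twist %.2f'%(((np.degrees(Y)-yaw+180)%360-180)/6) if yaw is not None else '')
E
python3 - <<'E'
from h import *
s=save('wrist','w1.png')
show(s,['red','green','blue','orange']); show(s,['yellow'],5)
to(515.5,32,175,87.1)
P=pts(s);m=(P[...,2]>185)&(P[...,2]<205)&(abs(P[...,0]-704)<40)&(abs(P[...,1]-38)<40)
q=P[m];print(len(q),np.median(q,0) if len(q) else '')
E
```

```text
red ([192.6, 172.5], 57, [517.0, 40.0, 117.0], np.float64(122.0)) ray [517.3  40.  117. ]
red ([187.2, 189.0], 391, [517.0, 32.0, 141.0], np.float64(143.0)) ray [517.   32.2 141. ]
red ([195.1, 220.5], 110, [515.0, -4.0, 116.0], np.float64(126.0)) ray [514.5  -4.2 116. ]
red ([190.6, 239.9], 353, [515.0, -11.0, 141.0], np.float64(143.0)) ray [514.8 -11.4 141. ]
green ([89.5, 96.8], 389, [435.0, 106.0, 103.0], np.float64(105.0)) ray [434.8 106.1 103. ]
green ([375.2, 245.4], 134, [664.0, -19.0, 151.0], np.float64(153.0)) ray [663.3 -18.8 151. ]
blue ([450.8, 65.2], 573, [700.0, 112.0, 162.0], np.float64(164.0)) ray [699.7 111.5 162. ]
yellow ([402.0, 92.4], 515, [670.0, 95.0, 162.0], np.float64(165.0)) ray [670.   96.5 162. ]
yellow ([35.0, 92.3], 2615, [329.0, 116.0, 20.0], np.float64(23.0)) ray [333.3 116.7  20. ]
yellow ([180.0, 131.9], 83, [485.0, 66.0, 15.0], np.float64(17.0)) ray [485.2  65.9  15. ]
yellow ([325.4, 202.0], 15, [641.0, -7.0, 74.0], np.float64(75.0)) ray [640.1  -7.   74. ]
yellow ([401.1, 241.0], 207, [678.0, -10.0, 162.0], np.float64(164.0)) ray [678.1 -10.5 162. ]
pos [570.8  24.2 303.9] yaw 87.15 j6 95.3 F [-0.2 -0.5 -0.7] w 0.998 t 4.2
units tx 0.100 ty -1.112 tz 2.578 twist 0.01
1805 [703.57502103  38.61125601 192.87835859]
```

View pics/w1.png

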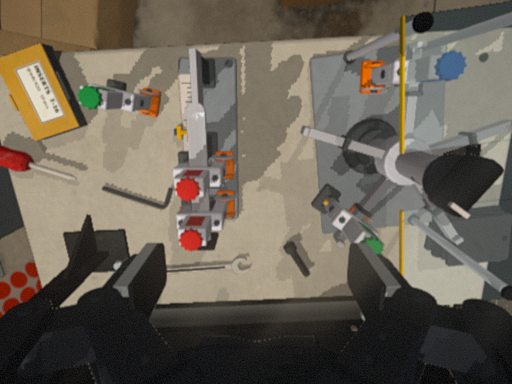

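Wrist view: red caps at (187,189) and (190,240), the rail web and loading end at (196,60–110), and one pointer at (180,132). The free branch 5 runs from (305,131) to (395,160), the knob is near (465,180), and the fresh_1 cap is at (89,97). Next I fit the rail, branch and guard edge from depth.

Run:
```python
from h import *
for f in ['w1','top0','scene0']:
    s=dict(np.load(f'pics/{f}.npz')); P=pts(s)
    def sel(z0,z1,x0,x1,y0,y1):
        m=(P[...,2]>z0)&(P[...,2]<z1)&(P[...,0]>x0)&(P[...,0]<x1)&(P[...,1]>y0)&(P[...,1]<y1); return P[m]
    def line(q):
        vx,vy,a,b=cv2.fitLine(q[:,:2].astype(np.float32),cv2.DIST_HUBER,0,.01,.01).ravel(); return np.degrees(np.arctan2(vy,vx)).round(1),a.round(1),b.round(1),len(q)
    q=sel(84,94,495,540,50,160); print(f,'rail',line(q),'ymax',np.percentile(q[:,1],[50,98,100]).round(1),np.median(q[:,2]).round(1))
    w=q[q[:,1]>95]; print(' web x',w[:,0].mean().round(1),'y',w[:,1].mean().round(1)); 
    for y in range(60,131,10):
        t=q[abs(q[:,1]-y)<4]; print('  ',y,len(t),(t[:,0].min().round(1),t[:,0].max().round(1)) if len(t) else '',end='')
    q=sel(92,108,610,672,20,80)
    if len(q)>5:print('\nbranch5',line(q),q.mean(0).round(1),'xmin',q[q[:,0].argmin()].round(1))
    q=sel(190,200,670,740,5,75)
    if len(q)>5: print('knob',cv2.minAreaRect(q[:,:2].astype(np.float32)),q.mean(0).round(1))
    hsv=cv2.cvtColor(s['color'],cv2.COLOR_RGB2HSV); m=(hsv[...,0]>18)&(hsv[...,0]<32)&(hsv[...,1]>130)&(P[...,2]>155)&(P[...,2]<168)&(P[...,0]>640)&(P[...,0]<700)
    if m.sum()>9: print('edge',line(P[m]))
```

```text
w1 rail (np.float32(86.8), np.float32(520.1), np.float32(93.6), 1414) ymax [ 83.3 138.8 141.5] 89.6
 web x 521.3 y 118.6
   60 162 (np.float64(509.2), np.float64(526.4))   70 173 (np.float64(509.7), np.float64(527.1))   80 174 (np.float64(510.6), np.float64(527.7))   90 175 (np.float64(510.8), np.float64(527.9))   100 69 (np.float64(515.7), np.float64(523.1))   110 75 (np.float64(517.6), np.float64(523.7))   120 76 (np.float64(518.0), np.float64(524.3))   130 78 (np.float64(518.6), np.float64(524.8))
branch5 (np.float32(-19.5), np.float32(642.0), np.float32(59.4), 703) [642.3  59.3 100.7] xmin [612.5  66.7  98.3]
knob ((705.6644897460938, 37.18547821044922), (39.62146759033203, 15.778528213500977), 52.24661636352539) [704.4  38.  193.1]
edge (np.float32(-85.6), np.float32(672.3), np.float32(65.6), 946)
top0 rail (np.float32(87.2), np.float32(517.8), np.float32(91.3), 259) ymax [ 81.  140.2 142.9] 89.2
 web x 519.1 y 117.7
   60 35 (np.float64(508.5), np.float64(524.7))   70 35 (np.float64(508.4), np.float64(524.6))   80 32 (np.float64(510.2), np.float64(524.5))   90 32 (np.float64(51
[... 640 characters left out ...]
4 y 117.4
   60 33 (np.float64(508.0), np.float64(526.3))   70 32 (np.float64(509.5), np.float64(525.7))   80 31 (np.float64(509.4), np.float64(526.1))   90 28 (np.float64(510.0), np.float64(526.3))   100 14 (np.float64(515.6), np.float64(522.2))   110 13 (np.float64(516.2), np.float64(522.7))   120 15 (np.float64(517.2), np.float64(522.8))   130 14 (np.float64(516.9), np.float64(523.0))
branch5 (np.float32(-19.0), np.float32(640.7), np.float32(58.3), 112) [641.4  58.2 100.7] xmin [611.3  65.7 105.7]
knob ((704.2079467773438, 36.37675476074219), (39.032249450683594, 14.718672752380371), 50.267330169677734) [703.6  36.5 193.1]
edge (np.float32(-85.4), np.float32(675.5), np.float32(20.2), 145)
```

Rail line, branches and axis agree between views: rail_load ≈ (520.3, 119.5), rail yaw ≈ −2.9°, axis ≈ (704.3, 38), front angle ≈ 184.4°, branch 5 at 160.8°. Now gripping worn_1.

send_rows(steps=[{"translation":[0.05,-0.55,0],"twist":0},{"translation":[0.05,-0.55,0],"twist":0},{"translation":[0,0,0.5],"twist":0},{"translation":[0,0,0.5],"twist":0},{"translation":[0,0,0.5],"twist":0},{"translation":[0,0,0.5],"twist":0},{"translation":[0,0,0.4],"twist":0},{"translation":[0,0,0.18],"twist":0}], hand=0.3)

```text
time_s: 5.2
position: [515.4, 31.9, 173.9]
ee_rot: [-3.14, 0.0, 1.521]
force: [0.3, -0.3, -0.9]
width: 0.653
gripper_force: 0.0
```

send_rows(steps=[{"translation":[0,0,0],"twist":0},{"translation":[0,0,0],"twist":0},{"translation":[0,0,0],"twist":0},{"translation":[0,0,0],"twist":0},{"translation":[0,0,0],"twist":0},{"translation":[0,0,0],"twist":0},{"translation":[0,0,0],"twist":0},{"translation":[0,0,0],"twist":0}], hand=-1, force=30)

```text
time_s: 6.2
position: [516.5, 32.0, 175.7]
ee_rot: [3.14, -0.0, 1.521]
force: [-0.1, -0.1, 5.4]
width: 0.274
gripper_force: 31.5
```

Run:
```python
from h import *
to(520.3,119.5,175,87.1)
o=get_obs();print(o['gripper_force'],o['wrist_torque'])
save('wrist','w2.png')
```

```text
pos [516.5  32.  175.7] yaw 87.14 j6 96.4 F [-0.1 -0.1  5.4] w 0.274 t 6.2
units tx 1.751 ty -0.012 tz 0.013 twist 0.01
31.45390212535858 [-0.00165775  0.21769919  0.05924733]
```

View pics/w2.png

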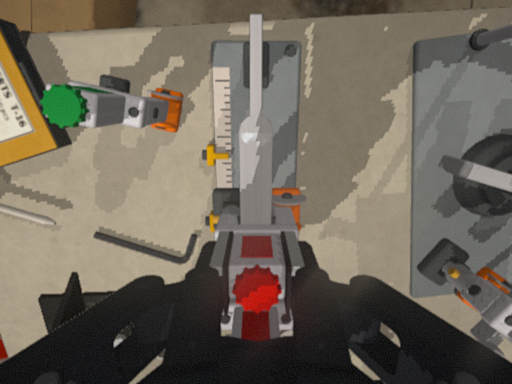

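Gripped (width 0.274 ≈ 23 mm). The picture shows both pointers at (215,155) and (213,221), and the web end at (256,20). Sliding to the loading end.

send_rows(steps=[{"translation":[0,0,-0.03],"twist":0},{"translation":[0.25,0,0],"twist":0},{"translation":[0.25,0,0],"twist":0},{"translation":[0.25,0,0],"twist":0},{"translation":[0.25,0,0],"twist":0},{"translation":[0.25,0,0],"twist":0},{"translation":[0.25,0,0],"twist":0},{"translation":[0.25,0,0],"twist":0}])

```text
time_s: 7.25
position: [520.5, 120.3, 176.4]
ee_rot: [3.142, -0.0, 1.521]
force: [0.6, -0.8, -2.0]
width: 0.279
gripper_force: 30.6
```

send_rows(steps=[{"translation":[0,0,0],"twist":0},{"translation":[0,0,-0.1],"twist":0},{"translation":[0,0,-0.1],"twist":0},{"translation":[0,0,0],"twist":0},{"translation":[0,0,0],"twist":0},{"translation":[0,0,0],"twist":0},{"translation":[0,0,0],"twist":0},{"translation":[0,0,0],"twist":0}])

```text
time_s: 8.25
position: [520.4, 119.4, 186.3]
ee_rot: [-3.141, 0.0, 1.521]
force: [-0.4, -0.4, -2.8]
width: 0.269
gripper_force: 30.6
```

Run:
```python
from h import *
to(633.5,62.7,255,160.8)
```

```text
pos [520.4 119.4 186.3] yaw 87.14 j6 105.8 F [-0.4 -0.4 -2.8] w 0.269 t 8.2
units tx -1.019 ty 2.316 tz -1.374 twist -12.28
```

send_rows(steps=[{"translation":[0,0,-0.46],"twist":0},{"translation":[0,0,-0.46],"twist":0},{"translation":[0,0,-0.46],"twist":0},{"translation":[0,0,0],"twist":-1},{"translation":[0,0,0],"twist":-1},{"translation":[0,0,0],"twist":-1},{"translation":[0,0,0],"twist":-1},{"translation":[0,0,0],"twist":-1}])

```text
time_s: 9.25
position: [520.4, 119.4, 255.3]
ee_rot: [-3.141, -0.0, 2.048]
force: [-0.4, -0.2, -1.5]
width: 0.274
gripper_force: 30.6
```

send_rows(steps=[{"translation":[0,0,0],"twist":-1},{"translation":[0,0,0],"twist":-1},{"translation":[0,0,0],"twist":-1},{"translation":[0,0,0],"twist":-1},{"translation":[0,0,0],"twist":-1},{"translation":[0,0,0],"twist":-1},{"translation":[0,0,0],"twist":-1},{"translation":[0,0,0],"twist":-0.28}])

```text
time_s: 10.25
position: [520.4, 119.4, 255.3]
ee_rot: [-3.141, -0.0, 2.807]
force: [0.1, 0.5, -2.3]
width: 0.28
gripper_force: 30.6
```

Run:
```python
from h import *
save('wrist','w3.png')
for f in ['w1','w3','top0']:
    s=dict(np.load(f'pics/{f}.npz')); P=pts(s)
    a=np.radians(160.8);u=np.array([np.cos(a),np.sin(a)]);n=np.array([-u[1],u[0]])
    d=P[...,:2]-[704.3,38]; r=d@u;l=d@n
    m=(abs(l)<9)&(r>33)&(r<105)&(P[...,2]>90)&(P[...,2]<112)
    print(f,'lat',np.median(l[m]).round(1))
    for k in range(34,102,3):
        t=m&(abs(r-k)<1.5); print(k,t.sum(),np.median(P[t][:,2]).round(1) if t.sum() else '',np.median(l[t]).round(1) if t.sum() else '',end='; ')
    print()
to(633.5,62.7,255,160.8)
```

```text
w1 lat 0.2
34 25 100.1 0.2; 37 30 99.9 -0.1; 40 34 99.8 0.4; 43 32 99.7 0.3; 46 29 99.8 0.4; 49 33 99.8 -0.0; 52 20 99.8 0.5; 55 31 105.6 0.4; 58 83 102.3 -0.1; 61 29 99.6 0.2; 64 32 99.8 0.5; 67 33 99.7 0.1; 70 30 99.8 0.1; 73 32 100.0 0.1; 76 31 100.1 0.4; 79 34 99.6 0.4; 82 32 99.5 0.4; 85 33 99.8 0.1; 88 33 99.6 0.5; 91 20 105.4 -0.7; 94 37 106.6 0.4; 97 31 99.5 0.3; 100 0  ; 
w3 lat -0.3
34 0  ; 37 0  ; 40 0  ; 43 0  ; 46 0  ; 49 0  ; 52 0  ; 55 0  ; 58 0  ; 61 0  ; 64 0  ; 67 1 97.1 -3.7; 70 11 99.3 -2.0; 73 30 99.7 -0.4; 76 26 99.6 0.0; 79 30 99.8 0.4; 82 26 99.8 -0.5; 85 26 99.9 -0.6; 88 5 92.7 -3.7; 91 13 106.0 -1.0; 94 69 104.6 -0.3; 97 76 98.4 0.4; 100 0  ; 
top0 lat 0.1
34 6 98.3 0.3; 37 6 99.5 -0.7; 40 7 99.6 0.9; 43 5 98.6 -0.4; 46 7 100.2 -0.7; 49 5 98.3 -0.4; 52 7 99.1 0.7; 55 5 99.5 0.1; 58 11 104.9 1.5; 61 7 99.7 0.1; 64 7 99.4 1.2; 67 6 99.1 0.0; 70 7 99.1 -0.8; 73 7 99.1 0.7; 76 6 99.3 0.4; 79 7 98.9 -1.7; 82 7 99.2 1.3; 85 5 98.5 -1.7; 88 7 98.7 0.9; 91 7 99.3 0.1; 94 6 105.3 1.1; 97 8 106.0 0.7; 100 0  ; 
pos [520.4 119.4 255.3] yaw 160.86 j6 32.1 F [ 0.7 -0.3 -1.7] w 0.271 t 10.3
units tx -2.509 ty -0.330 tz 0.007 twist 0.01
```

send_rows(steps=[{"translation":[-0.5,-0.065,0],"twist":0},{"translation":[-0.5,-0.065,0],"twist":0},{"translation":[-0.5,-0.065,0],"twist":0},{"translation":[-0.5,-0.065,0],"twist":0},{"translation":[-0.5,-0.065,0],"twist":0},{"translation":[0,0,0],"twist":0},{"translation":[0,0,0],"twist":0},{"translation":[0,0,0],"twist":0}])

```text
time_s: 11.3
position: [632.3, 63.4, 255.4]
ee_rot: [-3.141, -0.001, 2.807]
force: [-0.1, 0.0, -1.7]
width: 0.278
gripper_force: 30.6
```

Run:
```python
from h import *
to(633.5,62.7,186,160.8)
s=save('wrist','w4.png'); show(s,['red'],150,250)
```

```text
pos [632.3  63.4 255.4] yaw 160.84 j6 24.9 F [-0.1  0.  -1.7] w 0.278 t 11.3
units tx -0.027 ty -0.005 tz 1.389 twist 0.01
red ([258.5, 246.7], 467, [626.0, 67.0, 197.0], np.float64(207.0)) ray [625.7  66.9 197. ]
red ([256.9, 289.0], 1596, [632.0, 64.0, 220.0], np.float64(223.0)) ray [631.8  64.  220. ]
```

View pics/w4.png

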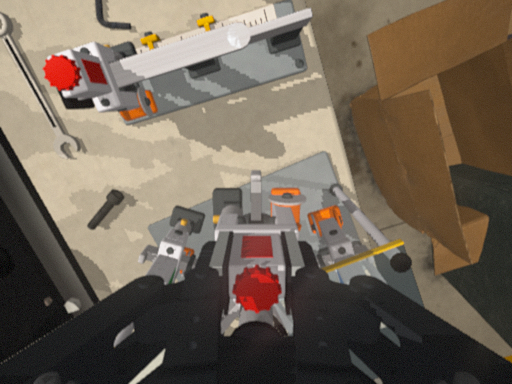

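The view shows the holder centred over branch 5 (256,185), with fresh_2 at left (175,225) and the spare at right (330,220), both clear of the fingers. Lowering.

send_rows(steps=[{"translation":[-0.02,0,0.3],"twist":0},{"translation":[0,0,0.3],"twist":0},{"translation":[0,0,0.3],"twist":0},{"translation":[0,0,0.2],"twist":0},{"translation":[0,0,0.1],"twist":0},{"translation":[0,0,0.1],"twist":0},{"translation":[0,0,0.05],"twist":0},{"translation":[0,0,0],"twist":0}])

```text
time_s: 12.35
position: [634.2, 62.6, 188.0]
ee_rot: [3.142, 0.0, 2.807]
force: [0.4, 0.1, -1.5]
width: 0.271
gripper_force: 30.6
```

send_rows(steps=[{"translation":[0,0,0.03],"twist":0},{"translation":[0,0,0.03],"twist":0},{"translation":[0,0,0],"twist":0},{"translation":[0,0,0],"twist":0},{"translation":[0,0,0],"twist":0},{"translation":[0,0,0],"twist":0},{"translation":[0,0,0],"twist":0},{"translation":[0,0,0],"twist":0}])

```text
time_s: 13.35
position: [634.4, 62.7, 185.7]
ee_rot: [3.141, 0.001, 2.807]
force: [-1.8, -0.6, 5.4]
width: 0.272
gripper_force: 31.4
```

Run:
```python
from h import *
to(633.5,62.7,186,160.8); print(get_obs()['wrist_torque'])
```

```text
pos [634.4  62.7 185.7] yaw 160.82 j6 24.8 F [-1.8 -0.6  5.4] w 0.272 t 13.3
units tx 0.016 ty -0.006 tz -0.007 twist 0.00
[-0.02709211  0.39208297 -0.00385114]
```

send_rows(steps=[{"translation":[0,0,0],"twist":0},{"translation":[0,0,0],"twist":0},{"translation":[0,0,0],"twist":0},{"translation":[0,0,0],"twist":0},{"translation":[0,0,-0.1],"twist":0},{"translation":[0,0,-0.3],"twist":0},{"translation":[0,0,-0.4],"twist":0},{"translation":[0,0,-0.5],"twist":0}], hand=-0.15)

```text
time_s: 14.35
position: [634.1, 62.6, 251.4]
ee_rot: [3.141, 0.0, 2.807]
force: [0.1, -0.7, 0.9]
width: 0.427
gripper_force: 0.0
```

Run:
```python
from h import *
s=save('wrist','w5.png'); show(s,['red','green','blue','yellow'],130,170)
s=save('top','t5.png'); show(s,['red','green','blue'],100,170)
to(513.7,-11.4,250,87.1)
```

```text
red ([56.3, 67.9], 1013, [515.0, -11.0, 141.0], np.float64(143.0)) ray [514.7 -11.  141. ]
red ([256.7, 225.9], 661, [634.0, 63.0, 151.0], np.float64(152.0)) ray [634.4  63.  151. ]
yellow ([377.8, 251.5], 317, [668.0, 127.0, 162.0], np.float64(164.0)) ray [667.6 124.6 162. ]
yellow ([278.8, 288.7], 118, [673.0, 63.0, 162.0], np.float64(164.0)) ray [672.2  63.7 162. ]
red ([273.1, 228.0], 56, [513.0, -12.0, 140.0], np.float64(143.0)) ray [513.4 -12.2 140. ]
green ([279.0, 151.5], 62, [660.0, -22.0, 150.0], np.float64(154.0)) ray [659.3 -22.3 150. ]
pos [636.1  62.8 254.3] yaw 160.82 j6 24.8 F [ 0.2 -0.9  0.4] w 0.425 t 14.4
units tx 1.824 ty -2.206 tz 0.086 twist 12.29
```

Worn_1 hangs with its cap at z 151. Now rising and turning to the knob.

send_rows(steps=[{"translation":[0,0,-0.4],"twist":0},{"translation":[0,0,-0.4],"twist":0},{"translation":[0,0,0],"twist":-1},{"translation":[0,0,0],"twist":-1},{"translation":[0,0,0],"twist":-1},{"translation":[0,0,0],"twist":-1},{"translation":[0,0,0],"twist":-1},{"translation":[0,0,0],"twist":-1}])

```text
time_s: 15.45
position: [634.0, 62.7, 289.8]
ee_rot: [3.142, -0.0, -2.844]
force: [-0.7, 0.6, 0.1]
width: 0.424
gripper_force: 0.0
```

send_rows(steps=[{"translation":[0,0,0],"twist":-1},{"translation":[0,0,0],"twist":-1},{"translation":[0,0,0],"twist":-1},{"translation":[0,0,0],"twist":-1},{"translation":[0,0,0],"twist":-1},{"translation":[0,0,0],"twist":-1},{"translation":[0,0,0],"twist":0},{"translation":[0,0,0],"twist":0}])

```text
time_s: 16.45
position: [634.1, 62.6, 289.8]
ee_rot: [3.141, -0.0, -2.221]
force: [-0.5, -0.2, -0.7]
width: 0.427
gripper_force: 0.0
```

Run:
```python
from h import *
s=save('wrist','w6.png');P=pts(s)
q=P[(P[...,2]>190)&(P[...,2]<200)&(abs(P[...,0]-704)<35)&(abs(P[...,1]-38)<35)]
if len(q)>5: print(len(q),cv2.minAreaRect(q[:,:2].astype(np.float32)),q.mean(0).round(1))
to(704.3,38,243,232.8-360)
```

```text
1093 ((704.6221923828125, 35.51845169067383), (36.33497619628906, 14.882304191589355), 52.39061737060547) [701.8  34.  193.2]
pos [634.1  62.6 289.9] yaw -127.24 j6 -47.1 F [-1.  -0.  -0.6] w 0.425 t 16.5
units tx -0.457 ty -1.416 tz 0.938 twist -0.01
```

send_rows(steps=[{"translation":[-0.15,-0.47,0],"twist":0},{"translation":[-0.15,-0.47,0],"twist":0},{"translation":[-0.15,-0.47,0],"twist":0},{"translation":[0,0,0],"twist":0},{"translation":[0,0,0.3],"twist":0},{"translation":[0,0,0.3],"twist":0},{"translation":[0,0,0.2],"twist":0},{"translation":[0,0,0.14],"twist":0}])

```text
time_s: 17.5
position: [703.2, 38.2, 241.8]
ee_rot: [3.14, -0.001, -2.219]
force: [0.1, 0.3, 0.1]
width: 0.425
gripper_force: 0.0
```

send_rows(steps=[{"translation":[0,0,0],"twist":0},{"translation":[0,0,0],"twist":0},{"translation":[0,0,0],"twist":0},{"translation":[0,0,0],"twist":0},{"translation":[0,0,0],"twist":0},{"translation":[0,0,0],"twist":0},{"translation":[0,0,0],"twist":0},{"translation":[0,0,0],"twist":0}], hand=-1, force=40)

```text
time_s: 18.5
position: [705.1, 36.8, 242.7]
ee_rot: [-3.139, -0.0, -2.22]
force: [4.2, -3.3, -4.8]
width: 0.156
gripper_force: 40.5
```

Run:
```python
from h import *
to(704.3,38,243,232.8-360); print(get_obs()['wrist_torque'])
```

```text
pos [705.1  36.8 242.7] yaw -127.22 j6 -49.7 F [ 4.2 -3.3 -4.8] w 0.156 t 18.5
units tx -0.010 ty 0.027 tz -0.006 twist -0.00
[-0.54636441 -0.56282565  0.11472508]
```

send_rows(steps=[{"translation":[0,-0.03,0],"twist":0},{"translation":[0,0,0],"twist":0.5},{"translation":[0,0,0],"twist":1},{"translation":[0,0,0],"twist":1},{"translation":[0,0,0],"twist":1},{"translation":[0,0,0],"twist":1},{"translation":[0,0,0],"twist":1},{"translation":[0,0,0],"twist":1}])

```text
time_s: 19.5
position: [705.0, 37.0, 242.7]
ee_rot: [3.141, -0.0, -2.904]
force: [0.7, -1.5, -4.7]
width: 0.156
gripper_force: 40.6
```

Run:
```python
from h import *
to(704.3,38,243,112.8); print(get_obs()['wrist_torque'])
s=save('top','t7.png'); show(s,['red','green','blue'],100,170)
```

```text
pos [705.   37.  242.7] yaw -166.37 j6 -10.6 F [ 0.7 -1.5 -4.7] w 0.156 t 19.5
units tx 0.009 ty 0.022 tz -0.007 twist 13.47
[-0.1247583  -0.16446303  0.07562484]
```

send_rows(steps=[{"translation":[0,0,0],"twist":1},{"translation":[0,0,0],"twist":1},{"translation":[0,0,0],"twist":1},{"translation":[0,0,0],"twist":1},{"translation":[0,0,0],"twist":1},{"translation":[0,0,0],"twist":1},{"translation":[0,0,0],"twist":1},{"translation":[0,0,0],"twist":1}])

```text
time_s: 20.55
position: [705.1, 37.5, 242.7]
ee_rot: [3.141, -0.001, 2.544]
force: [0.7, -0.8, -4.4]
width: 0.152
gripper_force: 40.6
```

send_rows(steps=[{"translation":[0,0,0],"twist":1},{"translation":[0,0,0],"twist":1},{"translation":[0,0,0],"twist":1},{"translation":[0,0,0],"twist":1},{"translation":[0,0,0],"twist":1},{"translation":[0,0,0],"twist":0.47},{"translation":[0,0,0],"twist":0},{"translation":[0,0,0],"twist":0}])

```text
time_s: 21.55
position: [705.4, 37.7, 242.6]
ee_rot: [3.141, -0.001, 1.974]
force: [3.4, 1.9, -5.7]
width: 0.16
gripper_force: 40.3
```

send_rows(steps=[{"translation":[0,0,0],"twist":0},{"translation":[0,0,0],"twist":0},{"translation":[0,0,0],"twist":0},{"translation":[0,0,-0.2],"twist":0},{"translation":[0,0,-0.4],"twist":0},{"translation":[0,0,-0.4],"twist":0},{"translation":[0,0,0],"twist":0},{"translation":[0,0,0],"twist":0}], hand=-0.1)

```text
time_s: 22.55
position: [705.0, 37.0, 292.6]
ee_rot: [-3.141, -0.0, 1.972]
force: [0.0, -0.3, -0.6]
width: 0.447
gripper_force: 0.0
```

Run:
```python
from h import *
to(514.2,-11.4,250,87.1)
```

```text
pos [705.   37.  292.6] yaw 113.0 j6 70.0 F [ 0.  -0.3 -0.6] w 0.447 t 22.6
units tx 0.600 ty -3.890 tz 0.852 twist 4.32
```

send_rows(steps=[{"translation":[0,0,0],"twist":1},{"translation":[0,0,0],"twist":1},{"translation":[0,0,0],"twist":1},{"translation":[0,0,0],"twist":1},{"translation":[0,0,0],"twist":0.32},{"translation":[-0.145,-0.47,0],"twist":0},{"translation":[-0.145,-0.47,0],"twist":0},{"translation":[-0.145,-0.47,0],"twist":0}])

```text
time_s: 23.55
position: [632.5, 18.7, 292.1]
ee_rot: [-3.14, 0.0, 1.521]
force: [-0.5, -0.6, 1.1]
width: 0.452
gripper_force: 0.0
```

send_rows(steps=[{"translation":[-0.145,-0.47,0],"twist":0},{"translation":[-0.145,-0.47,0],"twist":0},{"translation":[-0.145,-0.47,0],"twist":0},{"translation":[-0.145,-0.47,0],"twist":0},{"translation":[-0.145,-0.47,0],"twist":0},{"translation":[0,0,0],"twist":0},{"translation":[0,0,0],"twist":0},{"translation":[0,0,0],"twist":0}], hand=0.3)

```text
time_s: 24.55
position: [515.3, -11.1, 292.8]
ee_rot: [3.141, -0.0, 1.52]
force: [-0.9, 0.6, -1.3]
width: 0.651
gripper_force: 0.0
```

```bash
cat >> h.py <<'E'
def branch(s,a,ax=(705.2,37.4)):
    P=pts(s); a=np.radians(a);u=np.array([np.cos(a),np.sin(a)]);n=np.array([-u[1],u[0]])
    d=P[...,:2]-ax; r=d@u;l=d@n
    m=(abs(l)<20)&(r>45)&(r<105)&(P[...,2]>96)&(P[...,2]<110)
    if m.sum()<20: print('no branch'); return
    f=np.polyfit(r[m],l[m],1); print('branch ang',(np.degrees(a)+np.degrees(np.arctan(f[0]))).round(2),'lat at 75',np.polyval(f,75).round(2))
    h=m&(P[...,2]>103); rr=r[h]; print('shoulder',np.percentile(rr[rr<75],[5,50,95]).round(1) if (rr<75).any() else '','end',np.percentile(rr[rr>75],[5,50,95]).round(1) if (rr>75).any() else '')
E
python3 - <<'E'
from h import *
s=save('wrist','w8.png'); show(s,['red','green','blue'],130,170); branch(s,184.4)
s=save('top','t8.png'); show(s,['red','green','blue'],95,170); branch(s,184.4)
to(514.2,-11.4,175,87.1)
E
```

```text
red ([254.5, 200.9], 422, [514.0, -12.0, 141.0], np.float64(143.0)) ray [514.1 -11.9 141. ]
green ([500.1, 11.8], 303, [671.0, 105.0, 150.0], np.float64(152.0)) ray [671.3 105.3 150. ]
branch ang 184.85 lat at 75 0.86
shoulder [55.7 57.9 59.5] end [92.7 95.5 97.5]
branch ang 187.08 lat at 75 0.25
shoulder [57.6 58.9 60. ] end 
pos [515.1 -11.2 292.7] yaw 87.1 j6 91.7 F [0.8 0.7 0. ] w 0.649 t 24.6
units tx -0.006 ty -0.018 tz 2.354 twist 0.00
```

View pics/t8.png

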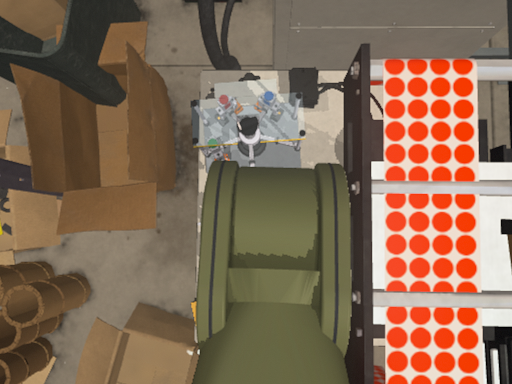

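The top view shows branch 2 facing front at (252,155). Red (223,100), blue (268,98) and green (212,143) are all still hanging. Gripping the second worn holder.

send_rows(steps=[{"translation":[0,-0.01,0.4],"twist":0},{"translation":[0,0,0.4],"twist":0},{"translation":[0,0,0.4],"twist":0},{"translation":[0,0,0.4],"twist":0},{"translation":[0,0,0.4],"twist":0},{"translation":[0,0,0.2],"twist":0},{"translation":[0,0,0.12],"twist":0},{"translation":[0,0,0],"twist":0}])

```text
time_s: 25.65
position: [514.0, -11.2, 176.9]
ee_rot: [-3.142, -0.0, 1.52]
force: [0.2, -0.2, 0.6]
width: 0.649
gripper_force: 0.0
```

send_rows(steps=[{"translation":[0,0,0],"twist":0},{"translation":[0,0,0],"twist":0},{"translation":[0,0,0],"twist":0},{"translation":[0,0,0],"twist":0},{"translation":[0,0,0],"twist":0},{"translation":[0,0,0],"twist":0},{"translation":[0,0,0],"twist":0},{"translation":[0,0,-0.02],"twist":0}], hand=-1, force=30)

```text
time_s: 26.65
position: [513.7, -11.3, 177.7]
ee_rot: [-3.141, 0.0, 1.52]
force: [-0.5, -0.3, -2.1]
width: 0.277
gripper_force: 29.4
```

Run:
```python
from h import *
to(520.5,119.5,175,87.1)
```

```text
pos [513.7 -11.3 177.7] yaw 87.08 j6 91.7 F [-0.5 -0.3 -2.1] w 0.277 t 26.6
units tx 2.619 ty 0.002 tz 0.055 twist -0.00
```

send_rows(steps=[{"translation":[0.3275,0,0],"twist":0},{"translation":[0.3275,0,0],"twist":0},{"translation":[0.3275,0,0],"twist":0},{"translation":[0.3275,0,0],"twist":0},{"translation":[0.3275,0,0],"twist":0},{"translation":[0.3275,0,0],"twist":0},{"translation":[0.3275,0,0],"twist":0},{"translation":[0.3275,0,0],"twist":0}])

```text
time_s: 27.65
position: [520.6, 120.7, 177.9]
ee_rot: [-3.142, -0.0, 1.52]
force: [0.0, -0.5, -2.0]
width: 0.276
gripper_force: 29.5
```

send_rows(steps=[{"translation":[0,0,0],"twist":0},{"translation":[0,0,0],"twist":0},{"translation":[0,0,-0.1],"twist":0},{"translation":[0,0,-0.1],"twist":0},{"translation":[0,0,-0.3],"twist":0},{"translation":[0,0,-0.4],"twist":0},{"translation":[0,0,-0.4],"twist":0},{"translation":[0,0,-0.3],"twist":0}])

```text
time_s: 28.65
position: [521.0, 119.5, 259.9]
ee_rot: [3.14, -0.001, 1.52]
force: [0.5, -0.1, -1.9]
width: 0.279
gripper_force: 29.7
```

Run:
```python
from h import *
to(630,30.8,255,-175)
```

```text
pos [521.  119.5 259.9] yaw 87.07 j6 105.9 F [ 0.5 -0.1 -1.9] w 0.279 t 28.6
units tx -1.660 ty 2.268 tz 0.097 twist -16.32
```

send_rows(steps=[{"translation":[0,0,0],"twist":-1},{"translation":[0,0,0],"twist":-1},{"translation":[0,0,0],"twist":-1},{"translation":[0,0,0],"twist":-1},{"translation":[0,0,0],"twist":-1},{"translation":[0,0,0],"twist":-1},{"translation":[0,0,0],"twist":-1},{"translation":[0,0,0],"twist":-1}])

```text
time_s: 29.65
position: [520.6, 119.5, 258.5]
ee_rot: [3.141, 0.0, 2.361]
force: [0.4, -0.1, -1.5]
width: 0.274
gripper_force: 29.6
```

send_rows(steps=[{"translation":[0,0,0],"twist":-1},{"translation":[0,0,0],"twist":-1},{"translation":[0,0,0],"twist":-1},{"translation":[0,0,0],"twist":-1},{"translation":[0,0,0],"twist":-1},{"translation":[0,0,0],"twist":-1},{"translation":[0,0,0],"twist":-1},{"translation":[0,0,0],"twist":-1}])

```text
time_s: 30.65
position: [520.6, 119.5, 258.5]
ee_rot: [3.142, 0.0, -3.084]
force: [0.1, -0.2, -1.2]
width: 0.274
gripper_force: 29.6
```

send_rows(steps=[{"translation":[0,0,0],"twist":-0.32},{"translation":[-0.4,-0.39,0],"twist":0},{"translation":[-0.4,-0.39,0],"twist":0},{"translation":[-0.4,-0.39,0],"twist":0},{"translation":[-0.4,-0.39,0],"twist":0},{"translation":[-0.4,-0.39,0],"twist":0},{"translation":[0,0,0],"twist":0},{"translation":[0,0,0],"twist":0}])

```text
time_s: 31.65
position: [628.2, 31.3, 257.8]
ee_rot: [3.141, -0.001, -3.055]
force: [0.2, 0.4, -1.8]
width: 0.275
gripper_force: 29.9
```

Run:
```python
from h import *
s=save('wrist','w9.png'); branch(s,185); show(s,['red','green'],100,260)
to(630,30.8,187,-175)
```

```text
branch ang 185.28 lat at 75 0.21
shoulder [57.6 58.6 59.1] end [92.5 95.  97.1]
red ([256.6, 245.9], 560, [622.0, 31.0, 197.0], np.float64(207.0)) ray [621.6  30.9 197. ]
red ([256.8, 287.7], 1546, [628.0, 32.0, 221.0], np.float64(222.0)) ray [627.9  31.5 221. ]
pos [628.   31.5 257.9] yaw -175.0 j6 -2.1 F [-0.3  0.5 -1.7] w 0.277 t 31.7
units tx -0.039 ty -0.017 tz 1.417 twist 0.00
```

send_rows(steps=[{"translation":[-0.032,-0.015,0.3],"twist":0},{"translation":[0,0,0.3],"twist":0},{"translation":[0,0,0.3],"twist":0},{"translation":[0,0,0.2],"twist":0},{"translation":[0,0,0.1],"twist":0},{"translation":[0,0,0.1],"twist":0},{"translation":[0,0,0.06],"twist":0},{"translation":[0,0,0],"twist":0}])

```text
time_s: 32.7
position: [630.4, 30.5, 189.9]
ee_rot: [-3.142, 0.0, -3.054]
force: [0.1, -0.4, -1.7]
width: 0.275
gripper_force: 29.9
```

send_rows(steps=[{"translation":[0,0,0.03],"twist":0},{"translation":[0,0,0.03],"twist":0},{"translation":[0,0,0],"twist":0},{"translation":[0,0,0],"twist":0},{"translation":[0,0,0],"twist":0},{"translation":[0,0,0],"twist":0},{"translation":[0,0,0],"twist":0},{"translation":[0,0,0],"twist":0}])

```text
time_s: 33.7
position: [630.6, 30.5, 187.6]
ee_rot: [-3.142, 0.001, -3.054]
force: [-1.7, 0.1, 4.8]
width: 0.274
gripper_force: 30.7
```

Run:
```python
from h import *
to(629.7,30.5,187,-175); print(get_obs()['wrist_torque'])
```

```text
pos [630.6  30.5 187.6] yaw -175.0 j6 -2.2 F [-1.7  0.1  4.8] w 0.274 t 33.7
units tx 0.017 ty 0.001 tz 0.012 twist 0.00
[-0.05579269  0.34587876 -0.05103923]
```

send_rows(steps=[{"translation":[0,0,0],"twist":0},{"translation":[0,0,0],"twist":0},{"translation":[0,0,0],"twist":0},{"translation":[0,0,0],"twist":0},{"translation":[0,0,-0.1],"twist":0},{"translation":[0,0,-0.3],"twist":0},{"translation":[0,0,-0.5],"twist":0},{"translation":[0,0,-0.6],"twist":0}], hand=-0.15)

```text
time_s: 34.7
position: [630.3, 30.5, 263.4]
ee_rot: [3.142, 0.0, -3.054]
force: [0.5, -0.1, 0.4]
width: 0.427
gripper_force: 0.0
```

Run:
```python
from h import *
s=save('wrist','w10.png'); show(s,['red','green'],130,170)
to(705.2,37.4,290,113)
```

```text
red ([256.2, 219.7], 594, [631.0, 31.0, 151.0], np.float64(153.0)) ray [631.3  30.6 151. ]
green ([363.6, 281.5], 64, [670.0, 107.0, 151.0], np.float64(152.0)) ray [669.5 106.6 151. ]
pos [632.2  30.6 268.4] yaw -175.0 j6 -2.2 F [0.7 0.4 1.9] w 0.425 t 34.8
units tx -1.467 ty 0.007 tz -0.431 twist 12.00
```

send_rows(steps=[{"translation":[0,0,-0.3],"twist":0},{"translation":[0,0,-0.3],"twist":0},{"translation":[0,0,0],"twist":1},{"translation":[0,0,0],"twist":1},{"translation":[0,0,0],"twist":1},{"translation":[0,0,0],"twist":1},{"translation":[0,0,0],"twist":1},{"translation":[0,0,0],"twist":1}])

```text
time_s: 35.75
position: [630.2, 30.5, 292.0]
ee_rot: [-3.141, -0.001, 2.597]
force: [-0.4, 0.1, 0.2]
width: 0.422
gripper_force: 0.0
```

send_rows(steps=[{"translation":[0,0,0],"twist":1},{"translation":[0,0,0],"twist":1},{"translation":[0,0,0],"twist":1},{"translation":[0,0,0],"twist":1},{"translation":[0,0,0],"twist":1},{"translation":[0,0,0],"twist":1},{"translation":[0,0,0],"twist":0},{"translation":[0,0,0],"twist":0}])

```text
time_s: 36.75
position: [630.3, 30.5, 291.9]
ee_rot: [-3.141, -0.0, 1.974]
force: [0.3, -0.2, 0.2]
width: 0.425
gripper_force: 0.0
```

Run:
```python
from h import *
to(705.2,37.4,243,113)
```

```text
pos [630.3  30.5 291.9] yaw 113.09 j6 69.7 F [ 0.3 -0.2  0.2] w 0.425 t 36.8
units tx -0.461 ty 1.432 tz 0.978 twist 0.01
```

send_rows(steps=[{"translation":[-0.15,0.48,0],"twist":0},{"translation":[-0.15,0.48,0],"twist":0},{"translation":[-0.16,0.47,0],"twist":0},{"translation":[0,0,0.3],"twist":0},{"translation":[0,0,0.3],"twist":0},{"translation":[0,0,0.2],"twist":0},{"translation":[0,0,0.17],"twist":0},{"translation":[0,0,0],"twist":0}])

```text
time_s: 37.75
position: [704.4, 37.2, 242.7]
ee_rot: [-3.14, -0.001, 1.972]
force: [-0.3, -0.2, -1.5]
width: 0.424
gripper_force: 0.0
```

send_rows(steps=[{"translation":[0,0,0],"twist":0},{"translation":[0,0,0],"twist":0},{"translation":[0,0,0],"twist":0},{"translation":[0,0,0],"twist":0},{"translation":[0,0,0],"twist":0},{"translation":[0,0,0],"twist":-0.5},{"translation":[0,0,0],"twist":-1},{"translation":[0,0,0],"twist":-1}], hand=-1, force=40)

```text
time_s: 38.75
position: [705.4, 37.4, 244.2]
ee_rot: [3.14, 0.001, 2.237]
force: [-0.7, -0.4, 5.2]
width: 0.153
gripper_force: 41.8
```

Run:
```python
from h import *
to(705.2,37.4,243,-175); print(get_obs()['wrist_torque'])
```

```text
pos [705.4  37.4 244.2] yaw 128.19 j6 54.8 F [-0.7 -0.4  5.2] w 0.153 t 38.8
units tx 0.003 ty -0.003 tz 0.025 twist -9.47
[ 0.01699338  0.0773718  -0.10094992]
```

send_rows(steps=[{"translation":[0,0,0],"twist":-1},{"translation":[0,0,0],"twist":-1},{"translation":[0,0,0],"twist":-1},{"translation":[0,0,0],"twist":-1},{"translation":[0,0,0],"twist":-1},{"translation":[0,0,0],"twist":-1},{"translation":[0,0,0],"twist":-1},{"translation":[0,0,0],"twist":-1}])

```text
time_s: 39.75
position: [705.3, 37.2, 244.3]
ee_rot: [-3.142, 0.001, 3.075]
force: [-0.6, 0.6, 3.9]
width: 0.154
gripper_force: 41.8
```

send_rows(steps=[{"translation":[0,0,0],"twist":-1},{"translation":[0,0,0],"twist":-0.47},{"translation":[0,0,0],"twist":0},{"translation":[0,0,0],"twist":0},{"translation":[0,0,0],"twist":0},{"translation":[0,0,0],"twist":0},{"translation":[0,0,0],"twist":0},{"translation":[0,0,0],"twist":0}])

```text
time_s: 40.75
position: [705.4, 37.1, 244.2]
ee_rot: [-3.141, 0.001, -3.058]
force: [-1.0, -0.5, 6.5]
width: 0.153
gripper_force: 41.8
```

send_rows(steps=[{"translation":[0,0,0],"twist":0},{"translation":[0,0,0],"twist":0},{"translation":[0,0,0],"twist":0},{"translation":[0,0,-0.2],"twist":0},{"translation":[0,0,-0.4],"twist":0},{"translation":[0,0,-0.4],"twist":0},{"translation":[0,0,0],"twist":0},{"translation":[0,0,0],"twist":0}], hand=-0.1)

```text
time_s: 41.75
position: [705.0, 37.3, 293.0]
ee_rot: [3.142, -0.0, -3.057]
force: [-0.2, 0.6, 0.3]
width: 0.457
gripper_force: 0.0
```

Run:
```python
from h import *
s=save('wrist','w11.png'); show(s,['red','green','blue'],100,170)
to(630.5,30.8,187,-175)
```

```text
red ([157.0, 161.8], 12, [681.0, -35.0, 150.0], np.float64(151.0)) ray [680.7 -34.5 150. ]
red ([357.7, 162.5], 28, [669.0, 106.0, 150.0], np.float64(151.0)) ray [669.4 105.6 150. ]
green ([256.2, 96.4], 557, [631.0, 31.0, 151.0], np.float64(153.0)) ray [631.2  31.1 151. ]
pos [704.8  37.3 292.5] yaw -175.18 j6 -1.8 F [ 0.7 -0.2 -0.9] w 0.449 t 41.8
units tx 1.491 ty -0.004 tz 2.110 twist -0.03
```

send_rows(steps=[{"translation":[0.5,0,0],"twist":0},{"translation":[0.5,0,0],"twist":0},{"translation":[0.48,0,0],"twist":0},{"translation":[0,0,0],"twist":0},{"translation":[0,0,0.5],"twist":0},{"translation":[0,0,0.5],"twist":0},{"translation":[0,0,0.5],"twist":0},{"translation":[0,0,0.3],"twist":0}])

```text
time_s: 42.8
position: [631.4, 31.1, 201.3]
ee_rot: [3.141, -0.002, -3.057]
force: [-0.2, 0.4, 0.6]
width: 0.446
gripper_force: 0.0
```

send_rows(steps=[{"translation":[0,0,0.2],"twist":0},{"translation":[0,0,0.1],"twist":0},{"translation":[0,0,0],"twist":0},{"translation":[0,0,0],"twist":0},{"translation":[0,0,0],"twist":0},{"translation":[0,0,0],"twist":0},{"translation":[0,0,0],"twist":0},{"translation":[0,0,0],"twist":0}])

```text
time_s: 43.8
position: [631.4, 31.1, 188.4]
ee_rot: [-3.142, 0.0, -3.057]
force: [-0.3, 0.5, 0.7]
width: 0.45
gripper_force: 0.0
```

send_rows(steps=[{"translation":[0,0,0],"twist":0},{"translation":[0,0,0],"twist":0},{"translation":[0,0,0],"twist":0},{"translation":[0,0,0],"twist":0},{"translation":[0,0,0],"twist":0},{"translation":[0,0,0],"twist":0},{"translation":[0,0,0],"twist":0},{"translation":[0,0,-0.02],"twist":0}], hand=-1, force=30)

```text
time_s: 44.8
position: [631.0, 31.2, 188.9]
ee_rot: [3.141, -0.001, -3.057]
force: [-0.4, -0.2, -2.0]
width: 0.274
gripper_force: 31.7
```

Run:
```python
from h import *
to(520.7,119.5,250,87.1)
```

```text
pos [631.   31.2 188.9] yaw -175.17 j6 -2.0 F [-0.4 -0.2 -2. ] w 0.274 t 44.8
units tx 2.050 ty 1.946 tz -1.223 twist 16.29
```

send_rows(steps=[{"translation":[0,0,-0.3],"twist":0},{"translation":[0,0,-0.5],"twist":0},{"translation":[0,0,-0.6],"twist":0},{"translation":[0.41,0.39,0],"twist":0},{"translation":[0.41,0.39,0],"twist":0},{"translation":[0.41,0.39,0],"twist":0},{"translation":[0.41,0.39,0],"twist":0},{"translation":[0.41,0.39,0],"twist":0}])

```text
time_s: 45.8
position: [520.4, 120.2, 260.3]
ee_rot: [3.141, 0.001, -3.057]
force: [0.4, 0.4, -1.9]
width: 0.278
gripper_force: 31.7
```

send_rows(steps=[{"translation":[0,0,0],"twist":1},{"translation":[0,0,0],"twist":1},{"translation":[0,0,0],"twist":1},{"translation":[0,0,0],"twist":1},{"translation":[0,0,0],"twist":1},{"translation":[0,0,0],"twist":1},{"translation":[0,0,0],"twist":1},{"translation":[0,0,0],"twist":1}])

```text
time_s: 46.8
position: [521.1, 119.7, 260.3]
ee_rot: [3.141, 0.0, 2.385]
force: [0.2, 0.2, -2.0]
width: 0.275
gripper_force: 31.7
```

send_rows(steps=[{"translation":[0,0,0],"twist":1},{"translation":[0,0,0],"twist":1},{"translation":[0,0,0],"twist":1},{"translation":[0,0,0],"twist":1},{"translation":[0,0,0],"twist":1},{"translation":[0,0,0],"twist":1},{"translation":[0,0,0],"twist":1},{"translation":[0,0,0],"twist":1}])

```text
time_s: 47.8
position: [521.1, 119.7, 260.2]
ee_rot: [3.141, -0.0, 1.547]
force: [0.4, 0.6, -1.4]
width: 0.274
gripper_force: 31.7
```

send_rows(steps=[{"translation":[0,0,0],"twist":0.29},{"translation":[0,0,0],"twist":0},{"translation":[0,0,0],"twist":0},{"translation":[0,0,0],"twist":0},{"translation":[0,0,0],"twist":0},{"translation":[0,0,0],"twist":0},{"translation":[0,0,0],"twist":0},{"translation":[0,0,0],"twist":0}])

```text
time_s: 48.8
position: [521.0, 119.6, 259.4]
ee_rot: [-3.142, -0.0, 1.52]
force: [0.3, -0.6, -2.0]
width: 0.276
gripper_force: 31.7
```

Run:
```python
from h import *
s=save('wrist','w12.png');show(s,['green'],90,240)
to(520.7,119.5,178,87.1)
```

```text
green ([171.8, 191.0], 392, [457.0, 128.0, 103.0], np.float64(105.0)) ray [456.9 128.5 103. ]
green ([269.1, 249.2], 10, [528.0, 128.0, 206.0], np.float64(206.0)) ray [527.4 128.4 206. ]
green ([257.5, 283.6], 1407, [522.0, 121.0, 222.0], np.float64(223.0)) ray [521.9 121.8 222. ]
pos [521.  119.6 259.4] yaw 87.09 j6 105.8 F [-0.2  0.2 -1.6] w 0.272 t 48.9
units tx -0.003 ty -0.006 tz 1.628 twist -0.00
```

View pics/w12.png

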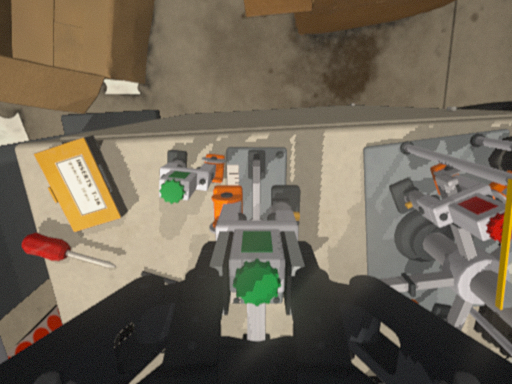

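The picture shows fresh_1 was knocked: its cap is now at (172,190) and its orange foot at (215,170), close to the rail. I'll check that gap before lowering.

Run:
```python
from h import *
s=dict(np.load('pics/w12.npz'));P=pts(s)
m=(P[...,2]>12)&(P[...,2]<110)&(P[...,0]>420)&(P[...,0]<500)&(P[...,1]>95)&(P[...,1]<170)
q=P[m]
for z0,z1 in [(12,40),(40,55),(55,75),(75,95),(95,110)]:
    t=q[(q[:,2]>z0)&(q[:,2]<z1)]
    if len(t)>5: print(z0,z1,len(t),'x',np.percentile(t[:,0],[1,99]).round(),'y',np.percentile(t[:,1],[1,99]).round(), [np.round(v,1) for v in cv2.minAreaRect(t[:,:2].astype(np.float32))])
hsv=cv2.cvtColor(s['color'],cv2.COLOR_RGB2HSV);o=(hsv[...,0]>5)&(hsv[...,0]<17)&(hsv[...,1]>150)
t=P[m&o];print('orange',t.mean(0).round(1),np.percentile(t,[2,98],axis=0).round(1))
o2=o&(P[...,0]>470)&(P[...,0]<515)&(P[...,1]>100)&(P[...,1]<160);t=P[o2&(P[...,2]>100)];print('held orange',np.percentile(t,[2,98],axis=0).round(1) if len(t) else '')
```

```text
12 40 359 x [437. 497.] y [113. 138.] [array([468.5, 127.3]), array([26.2, 67.9]), np.float64(76.6)]
40 55 125 x [437. 479.] y [118. 139.] [array([459.9, 134.1]), array([13.5, 45.6]), np.float64(63.4)]
55 75 543 x [436. 479.] y [116. 139.] [array([456.7, 127.6]), array([18.1, 43.3]), np.float64(80.2)]
75 95 303 x [445. 469.] y [119. 137.] [array([456.4, 127.9]), array([16.5, 24.3]), np.float64(80.9)]
95 110 609 x [445. 468.] y [119. 137.] [array([456.4, 127.4]), array([19.5, 23.5]), np.float64(82.1)]
orange [480.  118.5  19.9] [[475.  112.9  13.4]
 [484.8 134.5  26.4]]
held orange [[491.9 113.5 123.8]
 [511.3 136.1 142.2]]
```

send_rows(steps=[{"translation":[0,0,0.3],"twist":0},{"translation":[0,0,0.3],"twist":0},{"translation":[0,0,0.3],"twist":0},{"translation":[0,0,0.3],"twist":0},{"translation":[0,0,0.2],"twist":0},{"translation":[0,0,0.1],"twist":0},{"translation":[0,0,0.06],"twist":0},{"translation":[0,0,0],"twist":0}])

```text
time_s: 49.85
position: [521.2, 119.7, 181.6]
ee_rot: [3.141, -0.0, 1.52]
force: [0.1, 0.2, -2.4]
width: 0.275
gripper_force: 31.6
```

send_rows(steps=[{"translation":[0,0,0.03],"twist":0},{"translation":[0,0,0.03],"twist":0},{"translation":[0,0,0],"twist":0},{"translation":[0,0,0],"twist":0},{"translation":[0,0,0],"twist":0},{"translation":[0,0,0],"twist":0},{"translation":[0,0,0],"twist":0},{"translation":[0,0,0],"twist":0}])

```text
time_s: 50.85
position: [521.1, 119.6, 178.4]
ee_rot: [3.142, 0.0, 1.52]
force: [-0.3, -0.2, -2.3]
width: 0.27
gripper_force: 31.6
```

Run:
```python
from h import *
s=dict(np.load('pics/w2.npz'))
for f in ['w1','w2','w4','w5']:
    show(dict(np.load(f'pics/{f}.npz')),['yellow'],5,30)
to(514.9,10,178,87.1)
```

```text
yellow ([35.0, 92.3], 2615, [329.0, 116.0, 20.0], np.float64(23.0)) ray [333.3 116.7  20. ]
yellow ([180.0, 131.9], 83, [485.0, 66.0, 15.0], np.float64(17.0)) ray [485.2  65.9  15. ]
yellow ([23.5, 116.8], 2306, [357.0, 91.0, 20.0], np.float64(23.0)) ray [354.7 101.1  20. ]
yellow ([213.8, 155.3], 236, [485.0, 66.0, 15.0], np.float64(17.0)) ray [486.6  66.   15. ]
yellow ([212.5, 221.4], 106, [481.0, 16.0, 15.0], np.float64(65.0)) ray [480.8  12.7  15. ]
yellow ([205.4, 21.8], 156, [485.0, 66.0, 15.0], np.float64(17.0)) ray [485.1  66.   15. ]
yellow ([148.9, 40.2], 152, [482.0, 11.0, 15.0], np.float64(18.0)) ray [482.2  11.4  15. ]
yellow ([204.4, 17.6], 156, [485.0, 66.0, 15.0], np.float64(17.0)) ray [484.9  65.9  15. ]
yellow ([147.0, 36.5], 145, [482.0, 11.0, 15.0], np.float64(17.0)) ray [482.   11.4  15. ]
pos [521.1 119.6 178.4] yaw 87.08 j6 105.8 F [-0.3 -0.2 -2.3] w 0.27 t 50.9
units tx -2.196 ty -0.011 tz 0.008 twist -0.00
```

send_rows(steps=[{"translation":[-0.1,0,0],"twist":0},{"translation":[-0.1,0,0],"twist":0},{"translation":[-0.1,0,0],"twist":0},{"translation":[-0.1,0,0],"twist":0},{"translation":[-0.1,0,0],"twist":0},{"translation":[-0.1,0,0],"twist":0},{"translation":[-0.1,0,0],"twist":0},{"translation":[-0.1,0,0],"twist":0}])

```text
time_s: 51.85
position: [519.2, 79.5, 178.5]
ee_rot: [3.141, -0.0, 1.52]
force: [-0.4, 1.2, 0.2]
width: 0.274
gripper_force: 31.7
```

Run:
```python
from h import *
to(515.4,9.7,178,87.1); print(get_obs()['wrist_torque'])
```

```text
pos [519.2  79.5 178.5] yaw 87.09 j6 101.6 F [-0.4  1.2  0.2] w 0.274 t 51.9
units tx -1.397 ty -0.004 tz 0.011 twist -0.00
[ 0.21619958 -0.01897807 -0.04022847]
```

send_rows(steps=[{"translation":[-0.2,0,0],"twist":0},{"translation":[-0.2,0,0],"twist":0},{"translation":[-0.2,0,0],"twist":0},{"translation":[-0.2,0,0],"twist":0},{"translation":[-0.2,0,0],"twist":0},{"translation":[-0.2,0,0],"twist":0},{"translation":[-0.2,0,0],"twist":0},{"translation":[0,0,0],"twist":0}])

```text
time_s: 52.85
position: [515.4, 8.3, 178.5]
ee_rot: [3.141, 0.002, 1.518]
force: [-0.3, -1.9, 2.0]
width: 0.274
gripper_force: 32.1
```

send_rows(steps=[{"translation":[0,0,0],"twist":0},{"translation":[0,0,0],"twist":0},{"translation":[0,0,0],"twist":0},{"translation":[0,0,0],"twist":0},{"translation":[0,0,0],"twist":0},{"translation":[0,0,-0.3],"twist":0},{"translation":[0,0,-0.5],"twist":0},{"translation":[0,0,-0.6],"twist":0}], hand=-0.1)

```text
time_s: 53.85
position: [515.3, 9.8, 249.8]
ee_rot: [-3.141, 0.0, 1.52]
force: [0.8, 0.7, 0.3]
width: 0.45
gripper_force: 0.0
```

Run:
```python
from h import *
s=save('wrist','w13.png'); show(s,['green'],90,200); show(s,['yellow'],5,30)
P=pts(s);q=P[(P[...,2]>55)&(P[...,2]<110)&(P[...,0]>430)&(P[...,0]<485)&(P[...,1]>95)&(P[...,1]<160)]
q=q[q[:,2]>80]; print([np.round(v,1) for v in cv2.minAreaRect(q[:,:2].astype(np.float32))] if len(q)>5 else '')
to(456.5,127.5,250,80)
```

```text
green ([155.4, 32.0], 746, [457.0, 127.0, 103.0], np.float64(105.0)) ray [457.2 126.6 103. ]
green ([249.9, 196.2], 8, [511.0, 17.0, 110.0], np.float64(119.0)) ray [511.2  16.6 110. ]
green ([256.7, 221.1], 562, [516.0, 10.0, 141.0], np.float64(143.0)) ray [515.7   9.8 141. ]
yellow ([49.5, 70.2], 3957, [329.0, 117.0, 20.0], np.float64(23.0)) ray [332.8 117.6  20. ]
yellow ([223.2, 119.2], 143, [485.0, 66.0, 15.0], np.float64(17.0)) ray [486.3  66.   15. ]
yellow ([221.4, 174.1], 56, [480.0, 12.0, 15.0], np.float64(16.0)) ray [480.  12.  15.]
[array([456.6, 127.4]), array([19.7, 23.9]), np.float64(80.7)]
pos [517.4   9.8 254.1] yaw 87.08 j6 94.0 F [ 1.8 -0.5  2.1] w 0.449 t 53.9
units tx 2.289 ty -1.336 tz 0.083 twist 1.18
```

Fresh_2 stands at y = 9.8 with its cap at 141, level with mark_1. Fetching fresh_1 at (456.6, 127.4).

send_rows(steps=[{"translation":[0,0,0],"twist":1},{"translation":[0,0,0],"twist":0.07},{"translation":[0.425,-0.31,0],"twist":0},{"translation":[0.425,-0.31,0],"twist":0},{"translation":[0.425,-0.31,0],"twist":0},{"translation":[0.425,-0.31,0],"twist":0},{"translation":[0.425,-0.31,0],"twist":0},{"translation":[0,0,0],"twist":0}])

```text
time_s: 54.9
position: [455.5, 128.1, 248.6]
ee_rot: [-3.141, 0.0, 1.412]
force: [0.9, 0.1, 0.1]
width: 0.45
gripper_force: 0.0
```

Run:
```python
from h import *
s=save('wrist','w14.png'); show(s,['green'],90,200)
P=pts(s);q=P[(P[...,2]>70)&(P[...,2]<110)&(P[...,0]>430)&(P[...,0]<485)&(P[...,1]>95)&(P[...,1]<160)]
print([np.round(v,1) for v in cv2.minAreaRect(q[:,:2].astype(np.float32))] if len(q)>5 else '')
to(456.6,127.4,139,80.7)
```

```text
green ([257.1, 201.8], 407, [456.0, 128.0, 103.0], np.float64(105.0)) ray [456.2 128.5 103. ]
green ([367.0, 359.3], 341, [516.0, 11.0, 141.0], np.float64(266.0)) ray [517.   11.5 141. ]
[array([456. , 127.6]), array([19.2, 23.5]), np.float64(79.4)]
pos [456.1 127.4 248.6] yaw 80.81 j6 114.8 F [-0.5 -1.1 -0.1] w 0.454 t 55.0
units tx 0.001 ty 0.010 tz 2.192 twist 0.02
```

View pics/w14.png

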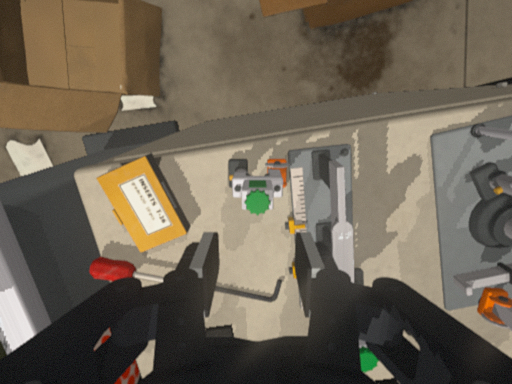

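The view shows fresh_1 upright at (257,200), aligned with the open fingers. Descending and gripping.

send_rows(steps=[{"translation":[0,0,0.4],"twist":0},{"translation":[0,0,0.4],"twist":0},{"translation":[0,0,0.4],"twist":0},{"translation":[0,0,0.4],"twist":0},{"translation":[0,0,0.3],"twist":0},{"translation":[0,0,0.2],"twist":0},{"translation":[0,0,0.07],"twist":0},{"translation":[0,0,0],"twist":0}])

```text
time_s: 55.95
position: [456.5, 127.0, 140.0]
ee_rot: [3.141, 0.0, 1.408]
force: [0.3, -0.3, 0.1]
width: 0.455
gripper_force: 0.0
```

send_rows(steps=[{"translation":[0,0,0],"twist":0},{"translation":[0,0,0],"twist":0},{"translation":[0,0,0],"twist":0},{"translation":[0,0,0],"twist":0},{"translation":[0,0,0],"twist":0},{"translation":[0,0,0],"twist":0},{"translation":[0,0,0],"twist":0},{"translation":[0,0,0],"twist":0}], hand=-1, force=30)

```text
time_s: 56.95
position: [456.5, 127.3, 140.4]
ee_rot: [3.141, -0.0, 1.408]
force: [-1.7, -0.2, 5.7]
width: 0.274
gripper_force: 35.3
```

Run:
```python
from h import *
to(521,119.6,250,87.1)
```

```text
pos [456.5 127.3 140.4] yaw 80.67 j6 114.9 F [-1.7 -0.2  5.7] w 0.274 t 57.0
units tx 0.057 ty 1.297 tz -2.192 twist -1.07
```

send_rows(steps=[{"translation":[0,0,-0.3],"twist":0},{"translation":[0,0,-0.5],"twist":0},{"translation":[0,0,-0.5],"twist":0},{"translation":[0,0,-0.5],"twist":0},{"translation":[0,0,-0.5],"twist":0},{"translation":[0,0,0],"twist":-1},{"translation":[0,0,0],"twist":-0.07},{"translation":[0,0,0],"twist":0}])

```text
time_s: 57.95
position: [455.6, 127.0, 254.1]
ee_rot: [-3.14, 0.001, 1.519]
force: [0.0, -1.0, -2.3]
width: 0.275
gripper_force: 34.4
```

send_rows(steps=[{"translation":[-0.03,0.43,0],"twist":0},{"translation":[-0.03,0.43,0],"twist":0},{"translation":[-0.03,0.43,0],"twist":0},{"translation":[0,0,0],"twist":0},{"translation":[0,0,0],"twist":0},{"translation":[0,0,0],"twist":0},{"translation":[0,0,0],"twist":0},{"translation":[0,0,0],"twist":0}])

```text
time_s: 58.95
position: [520.1, 119.5, 255.1]
ee_rot: [3.141, -0.0, 1.52]
force: [0.1, -0.5, -0.9]
width: 0.276
gripper_force: 34.4
```

Run:
```python
from h import *
to(521,119.6,178.5,87.1)
s=save('wrist','w15.png'); show(s,['green'],90,240)
```

```text
pos [520.1 119.5 255.1] yaw 87.09 j6 105.8 F [ 0.1 -0.5 -0.9] w 0.276 t 59.0
units tx 0.003 ty 0.017 tz 1.531 twist -0.00
green ([269.2, 249.5], 13, [526.0, 128.0, 201.0], np.float64(202.0)) ray [526.5 127.8 201. ]
green ([257.3, 284.5], 1477, [521.0, 121.0, 217.0], np.float64(219.0)) ray [520.8 120.8 217. ]
green ([257.6, 325.6], 282, [516.0, 17.0, 116.0], np.float64(127.0)) ray [516.1  16.6 116. ]
```

send_rows(steps=[{"translation":[0,0.015,0.3],"twist":0},{"translation":[0,0,0.3],"twist":0},{"translation":[0,0,0.3],"twist":0},{"translation":[0,0,0.3],"twist":0},{"translation":[0,0,0.15],"twist":0},{"translation":[0,0,0.1],"twist":0},{"translation":[0,0,0.05],"twist":0},{"translation":[0,0,0],"twist":0}])

```text
time_s: 60.0
position: [521.3, 119.4, 180.1]
ee_rot: [3.141, -0.0, 1.52]
force: [-0.4, -0.3, -1.7]
width: 0.277
gripper_force: 34.3
```

send_rows(steps=[{"translation":[0,0,0.03],"twist":0},{"translation":[0,0,0],"twist":0},{"translation":[0,0,0],"twist":0},{"translation":[0,0,0],"twist":0},{"translation":[0,0,0],"twist":0},{"translation":[0,0,0],"twist":0},{"translation":[0,0,0],"twist":0},{"translation":[0,0,0],"twist":0}])

```text
time_s: 61.0
position: [521.2, 119.4, 178.4]
ee_rot: [3.142, -0.0, 1.52]
force: [-0.5, 0.2, -2.0]
width: 0.272
gripper_force: 34.3
```

Run:
```python
from h import *
to(518.2,64.2,178.5,87.1); print(get_obs()['wrist_torque'])
```

```text
pos [521.2 119.4 178.4] yaw 87.08 j6 105.8 F [-0.5  0.2 -2. ] w 0.272 t 61.0
units tx -1.105 ty -0.003 tz -0.002 twist -0.00
[-0.02494997 -0.03364167 -0.03260666]
```

send_rows(steps=[{"translation":[-0.1,0,0],"twist":0},{"translation":[-0.1,0,0],"twist":0},{"translation":[-0.15,0,0],"twist":0},{"translation":[-0.15,0,0],"twist":0},{"translation":[-0.15,0,0],"twist":0},{"translation":[-0.15,0,0],"twist":0},{"translation":[-0.15,0,0],"twist":0},{"translation":[-0.155,0,0],"twist":0}])

```text
time_s: 62.0
position: [518.3, 63.7, 178.4]
ee_rot: [3.142, 0.0, 1.52]
force: [-0.4, 0.2, -2.8]
width: 0.276
gripper_force: 34.4
```

send_rows(steps=[{"translation":[0,0,0],"twist":0},{"translation":[0,0,0],"twist":0},{"translation":[0,0,0],"twist":0},{"translation":[0,0,0],"twist":0},{"translation":[0,0,0],"twist":0},{"translation":[0,0,0],"twist":0},{"translation":[0,0,0],"twist":0},{"translation":[0,0,0],"twist":0}])

```text
time_s: 63.0
position: [518.3, 64.2, 178.4]
ee_rot: [-3.142, 0.0, 1.52]
force: [-0.2, -1.1, -2.7]
width: 0.275
gripper_force: 34.4
```

send_rows(steps=[{"translation":[0,0,0],"twist":0},{"translation":[0,0,0],"twist":0},{"translation":[0,0,0],"twist":0},{"translation":[0,0,0],"twist":0},{"translation":[0,0,0],"twist":0},{"translation":[0,0,-0.3],"twist":0},{"translation":[0,0,-0.5],"twist":0},{"translation":[0,0,-0.6],"twist":0}], hand=-0.1)

```text
time_s: 64.0
position: [518.2, 64.2, 249.8]
ee_rot: [-3.141, 0.0, 1.52]
force: [0.4, -0.2, 0.4]
width: 0.449
gripper_force: 0.0
```

send_rows(steps=[{"translation":[0,0,-0.5],"twist":0},{"translation":[0,-0.5,-0.5],"twist":0},{"translation":[0,-0.8,0],"twist":0},{"translation":[0,-0.8,0],"twist":0},{"translation":[0,-0.8,0],"twist":0},{"translation":[0,-0.8,0],"twist":0},{"translation":[0,0,0],"twist":0},{"translation":[0,0,0],"twist":0}])

```text
time_s: 65.0
position: [334.5, 73.8, 299.4]
ee_rot: [3.139, -0.001, 1.52]
force: [0.6, 0.6, -0.7]
width: 0.448
gripper_force: 0.0
```

Run:
```python
from h import *
for n in ['wrist','top','scene']:
    s=save(n,n+'16.png'); print(n); show(s,['green','red','blue'],90,200); show(s,['yellow'],5,18)
print(get_obs()['position'])
```

```text
wrist
green ([489.8, 196.0], 442, [517.0, 65.0, 141.0], np.float64(142.0)) ray [516.3  65.4 141. ]
green ([460.6, 239.2], 109, [516.0, 17.0, 116.0], np.float64(124.0)) ray [516.2  16.9 116. ]
green ([475.6, 259.6], 384, [514.0, 10.0, 141.0], np.float64(142.0)) ray [513.5  10.4 141. ]
yellow ([383.9, 164.4], 109, [483.0, 66.0, 15.0], np.float64(17.0)) ray [484.4  66.6  15. ]
yellow ([378.9, 208.4], 89, [481.0, 12.0, 15.0], np.float64(17.0)) ray [481.9  12.1  15. ]
top
green ([233.3, 225.3], 55, [518.0, 64.0, 140.0], np.float64(144.0)) ray [517.7  63.9 140. ]
green ([262.0, 227.1], 53, [515.0, 9.0, 140.0], np.float64(143.0)) ray [514.9   8.9 140. ]
blue ([222.9, 98.7], 27, [760.0, 86.0, 161.0], np.float64(163.0)) ray [758.8  85.8 161. ]
yellow ([237.1, 241.1], 17, [484.0, 66.0, 14.0], np.float64(46.0)) ray [483.6  66.2  14. ]
yellow ([262.3, 243.0], 17, [480.0, 11.0, 14.0], np.float64(17.0)) ray [480.1  10.7  14. ]
scene
red ([201.9, 160.0], 15, [670.0, 106.0, 150.0], np.float64(153.0)) ray [670.2 106.1 150. ]
red ([199.1, 165.0], 8, [674.0, 114.0, 128.0], np.float64(132.0)) ray [674.1 114.1 128. ]
[334.79060653  73.71116783 298.77963497]
```

View pics/top16.png

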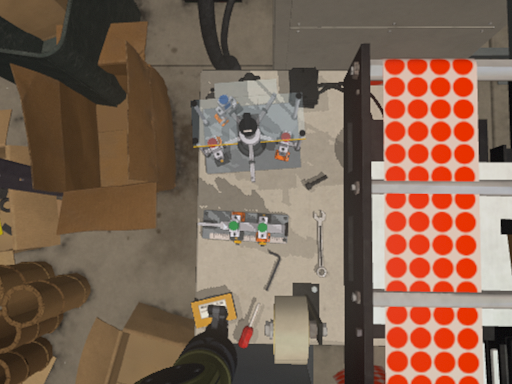

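The top view shows both green holders on the rail level with the pointers (233,225) and (262,227). Both reds hang at (213,148) and (285,147), blue at (223,99), the tools are undisturbed and the arm is clear. Handing in.

```bash
python3 -c "
from station import *
print(finish_job())"
```

```text
the job is handed in; nothing more can be done
None
```

The job is handed in, with no verdict returned: both worn holders hang on carousel branches (5 and 2), both fresh holders stand on the rail within about 1 mm of their pointer marks by the cameras, and the spare and other tools were left alone.

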